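Load the controller boards into the programming jig

ROBOT

A 6-joint arm with a two-finger parallel gripper is mounted at the origin on the work surface. World frame = base frame: x ahead of the robot, y to its left, z up, the work surface at z = 0. Lengths are in m, angles in rad, forces in N, time in s.
With the tool pointing down it reaches from about 0.35 to 0.875 m from the base axis. Payload 15.5 kg.
Tool frame: the origin (TCP) lies at the very end of the fingers, on their centre line; the grasp point (between the pads) lies 19 mm behind it; z points along the fingers, y is the line along which they close (so a half turn about z gives the same grasp; the last joint's range is limited). The gripper opens to 85 mm and grips with 20 to 120 N. Pads are 22 mm wide; open, the fingers measure 114 mm over their backs; the gripper's body (76 mm by 85 mm) begins 54 mm behind the grasp point. The pads swing forward as they close: fully open they stand 13 mm farther back than shut.
Start: joints at [-1.246, 0.494, 1.345, -0, 1.302, -0.096], TCP at [0.255, -0.57, 0.194] pointing down, gripper open.
Joint ranges: [-2.91, 2.91], [-0.82, 2.16], [0.22, 2.67], [-1.22, 4.37], [0.12, 2.79], [-3.08, 3.08]. Speed limits (rad/s): [1.89, 1.89, 2.57, 3.01, 3.01, 3.01].

INTERFACE

Orientations are given as a 3x3 rotation matrix whose columns are the frame's x, y, z axes.
In Python, from bench import bot, grab_frame gives the robot as it stands.
- The arm moves only by the tool servo_tool, never from a script. Its argument "deltas" is a list of rows, each an object of numbers: "dx", "dy", "dz": the shift along the tool's x, y, z in units of 30 mm (1.0 is 30 mm); "roll": the turn about the tool's z in units of 6 degrees (1.0 is 6 degrees); "gripper": the finger opening in mm, from 0 to 85.4. In form: [{"dx": .., "dy": .., "dz": .., "roll": .., "gripper": ..}, ...]. A call has 1 to 20 rows; each row shifts and turns the commanded pose from where the row before left it, along the tool's axes as they then stand; what a row does not reach is not made up. A row lasts 1/12 s, in which the tool goes at most 41.7 mm and 7.16 degrees, less where a joint would pass 70% of its speed; a pose out of reach is approached as far as the arm can. A call is refused whole if a number of a shift passes 1 or a number of a turn 1, either way. A call with a gripper value outside its range is refused whole. The fingers move at their own pace and stop on an object; "squeeze" is the grip in N (left out, the last holds). Time passes only in rows, so rows that do not move let the fingers close. It gives the time, the measured TCP pose, the force, the opening and the grip force at its end, in the units of the state.
- bot.get_obs(): the state, without advancing time (a new reading comes with each control period).
- grab_frame(name): name is "side" or "top" or "wrist"; returns a dict with "pixels" (480x640x3 uint8, red, green, blue), "K" (3x3 intrinsics, pixels), "R" (3x3) and "t" (3): a world point X has camera coordinates R X + t; the wrist camera has in their place "hand_eye" (4x4, takes a point from camera to tool coordinates, whose origin is the TCP and whose axes are the flange's). Camera axes: x right, y down, z forward; pixel columns grow to the right and rows downward; lengths in m; the calibration is good to about 2 mm. A picture is of the moment at which its call begins: read the wrist's pose just before it. There is no depth.
- bot.job_done(): hands the job in; it is judged then, once.
The state is a dict: "clock": time; "qpos": joint angles; "dq": joint speeds; "joint_torque": joint torques, N m; "tcp_pos": TCP position; "eef_rot": TCP orientation; "ft_force": force on the tool from outside, world axes, zero at the start; "torque": the same for the moment, N m; "width": finger opening in m; "grasp_force": force on a finger pad.
Only numpy, scipy, OpenCV 4.12 (cv2) and the standard library are available. Lean on these libraries where they do the work, as an engineer would, in place of code of your own. Each camera call takes 0.05 s, during which the arm holds its last target. There are 200 camera calls.

TASK

Prise up the lid of the parts case with the blade of the spudger (there is a notch for it in the middle of the front wall) and swing the lid back past upright; then put every board from the case fully down into a nest of its own in the programming jig, plug end towards the red tab of the clamp lever, opening that nest's lever to load it and swinging it shut on the board. Finish with all three clamp levers fully shut, the lid closed again and the spudger lying flat in the grey tool tray, and leave the other things on the bench where they are.

Things in the scene. Friction and masses are not known exactly. Their poses are not given: they have to be found in the camera images.
- case: Fixed parts case, front to its -x: dark tray 130 (x) x 260 (y) x 36 mm, walls 4 mm, pink floor at z = 5 mm, under a clear lid. Origin: centre of underside. In the middle of its front wall is a prise notch: over a width of 36 mm the wall (outer face x = -65) is only 27 mm high, leaving a slot 9 mm high under the lid. Yaw up to 0.2 rad.
- lid (a joint): Case lid, clear with dark frame, 136 x 260 x 6 mm, no handle: 0 shut, grows as its front edge swings up and back, stop at 1.8 rad. Shut, its underside is at z = 36 mm. Hinge line at x = +65, z = 36 mm in the case's frame; shut, its front edge is at x = -71. Tight hinge, 0.22 N m: it stays where it is left; lifting at the front edge takes about 2.5 N.
- jig: Fixed programming jig, front to its -x: aluminium block, grey top, x = -45 to +60 mm, 240 mm wide (y), 28 mm high. Origin: on the underside below the middle nest. Yaw up to 0.2 rad. Three nests in a row along y, 73 mm apart, each with a red-tipped clamp lever.
- nest1 (a point): Nest 1 (y = +73 mm in the jig's frame): centre of its floor, 28 mm above the bench, axes as the jig's. Room of 55 (x) x 25 (y) mm for one board between black guides 5 mm high: a wall at each x end and, at the corners, side guides; the long sides are open for fingers over the middle 39 mm.
- nest2 (a point): The same for nest 2 (the middle one, y = 0).
- nest3 (a point): The same for nest 3 (y = -73 mm).
- lever1 (a joint): Clamp lever of nest 1: 0 shut, lying level over the nest, rubber foot on the board's can; grows as its free end swings up and back to the stop at 2.15 rad (open). Hinge along the jig's y, 42 mm behind (+x) the nest's centre, 54 mm above the bench. Arm 12 mm wide, 6 thick; red tab at its end 24 mm long, 14 wide (y), 10 thick, centred 100 mm from the hinge.
- lever2 (a joint): The same for nest 2. Levers weigh 50 g and have 0.045 N m of hinge friction: they stay where they are left. Steel hinge lugs stand at the rear of the nest, to 32 mm above the jig's top. A shut lever bars its nest; over a board that is not fully down it cannot shut.
- lever3 (a joint): The same for nest 3. Starts of the levers vary from 0 to 0.25 rad.
- board1: Controller board: dark blue, 51 (x) x 21 (y) mm on two black socket strips, 10 mm high, with a metal can 16 x 14 x 3 mm on top; about 18 g. Origin: centre of underside. Starts flat on the case's floor, plug end to the case's front, yaw within 0.3 rad of the case's. Two or three boards are there; an absent one reads None.
- board2: The same kind of board, or None if absent.
- board3: The same kind of board, or None if absent.
- board1_plug (a point): Plug end of board1 (silver plug): 25.5 mm along the board's -x from its centre, 9 mm above its underside.
- board2_plug (a point): The same for board2.
- board3_plug (a point): The same for board3.
- spudger: Prising tool lying on the mat: yellow and black handle 100 (x) x 14 (y) x 16 mm high; flat steel blade 70 x 10 x 2 mm stands level out of the handle's +x end, 8 mm above the underside. About 55 g. Origin: centre of the handle's underside; x points to the tip, z up as it lies. It balances about 9 mm from the origin towards the blade.
- spudger_tip (a point): Tip of the spudger's blade, 120 mm along x from its origin, mid-thickness.
- tray: Grey open tool tray, fixed, 220 (x) x 100 (y) x 14 mm, walls and floor 4 mm. Origin: centre of underside. Yaw up to 0.1 rad.
- flux_tin: Round open tin of yellow flux, 60 mm wide, 21 mm high, between the case and the jig on the robot's side. Not part of the job. Origin: about the middle of its underside.
- spool: Spool of solder, 56 mm wide, 38 mm high, blue flanges. Not part of the job. Origin: about the middle of its underside.
- solder_sucker: Solder sucker, blue and silver, about 190 mm long and 20 mm thick, lying. Not part of the job. Origin: about the middle of its underside.
- forceps: Steel forceps with two finger rings, lying flat. Not part of the job. Origin: about the middle of its underside.
- wool_pot: Steel pot of copper wool, 68 mm wide, 45 mm high. Not part of the job. Origin: about the middle of its underside.
- multimeter: Orange handheld multimeter, 145 x 75 x 42 mm. Not part of the job. Origin: about the middle of its underside.

How it is judged:
By the outcome, as a careful person would: the job done as asked, in the order asked, and still so for the second after the job is handed in, with the robot touching nothing.
Of board1, board2, board3 only 2 to 3 are there at a start; the rules pass over those that are not, and their reading is None.
At some moment in a run one of spudger may be knocked a few centimetres aside while the robot is not near it.
Once in a run the grip may slacken for a moment while it holds something.
It also fails if it takes over 210 s, if anything falls off the work surface, if the arm or the gripper's body presses on something with over 40 N, if the wrist force passes 120 N, or if a joint passes its speed limit or range.

## Working session

There is one attempt and no reset: what is moved stays moved. The work goes in short steps, Python scripts to look and compute and a tool call to move; the robot and the scene stay as the last step left them, time stands still between calls to the robot, and variables do not carry over. Pictures are saved under pics/ and viewed, at most 14 in all, crops included, and the job is handed in when it is done.

Besides the shell and the picture viewer there is one more tool, called as name([rows], argument=value, ...), one row to a line, values as JSON. servo_tool: Moves the arm, as the interface text tells. Its arguments: {"type":"object","properties":{"deltas":{"type":"array"},"squeeze":{"type":"number"}},"required":["deltas"]}

```bash
ls; mkdir -p pics; python3 - <<'E'
from bench import bot, grab_frame
import cv2,numpy as np
o=bot.get_obs(); print(o)
for n in("side","top"):
    f=grab_frame(n); cv2.imwrite(f"pics/{n}0.png",f["pixels"][:,:,::-1]); np.savez(f"{n}.npz",K=f["K"],R=f["R"],t=f["t"],p=f["pixels"]); print(n,f["K"],f["R"],f["t"])
f=grab_frame("wrist");print(f["K"],f["hand_eye"])
E
```

```text
pics
{'clock': 0.0, 'qpos': array([-1.24553731e+00,  4.94144667e-01,  1.34613352e+00, -7.33185800e-06,
        1.30249922e+00, -9.54974364e-02]), 'dq': array([-0.00082145,  0.00117026, -0.00049884,  0.00088963, -0.00017725,
       -0.00040213]), 'joint_torque': array([-4.02616468e-03, -8.82164025e+01, -3.83880651e+01, -2.91408105e-04,
        9.72345209e-03,  3.95588859e-05]), 'tcp_pos': array([ 0.25515408, -0.57010191,  0.19332342]), 'eef_rot': array([[ 9.12779454e-01,  4.08452592e-01, -3.85291492e-04],
       [ 4.08452760e-01, -9.12778773e-01,  1.12037426e-03],
       [ 1.05933877e-04, -1.18002798e-03, -9.99999298e-01]]), 'ft_force': array([ 1.69931497, -0.04090588,  0.24831232]), 'torque': array([-0.08134426, -0.02428423,  0.00518096]), 'grasp_force': 0.0, 'width': 0.08529551508394627}
side [[489.14052612   0.         321.05906199]
 [  0.         489.14052612 238.363216  ]
 [  0.           0.           1.        ]] [[-0.76350334 -0.64574437  0.00876699]
 [-0.40180943  0.46436877 -0.789247  ]
 [ 0.50558069 -0.60611537 -0.61401329]] [0.45288556 0.30792038 0.87561748]
top [[479.38861598   0.         320.82830265]
 [  0.         479.38861598 242.21440928]
 [  0.           0.           1.        ]] [[-2.54289151e-02 -9.99675737e-01 -1.33804041e-03]
 [-9.96912367e-01  2.54580456e-02 -7.42806933e-02]
 [ 7.42906707e-02 -5.54968414e-04 -9.97236476e-01]] [0.02590451 0.59000234 1.10077823]
[[432.20894105   0.         315.72469508]
 [  0.         432.20894105 251.66496973]
 [  0.           0.           1.        ]] [[ 3.41492786e-04 -9.61715185e-01 -2.74050699e-01  6.85268929e-02]
 [ 9.99999178e-01 -1.03085234e-05  1.28226773e-03  9.05261518e-04]
 [-1.23600141e-03 -2.74050912e-01  9.61714391e-01 -1.80215600e-01]
 [ 0.00000000e+00  0.00000000e+00  0.00000000e+00  1.00000000e+00]]
```

View pics/top0.png

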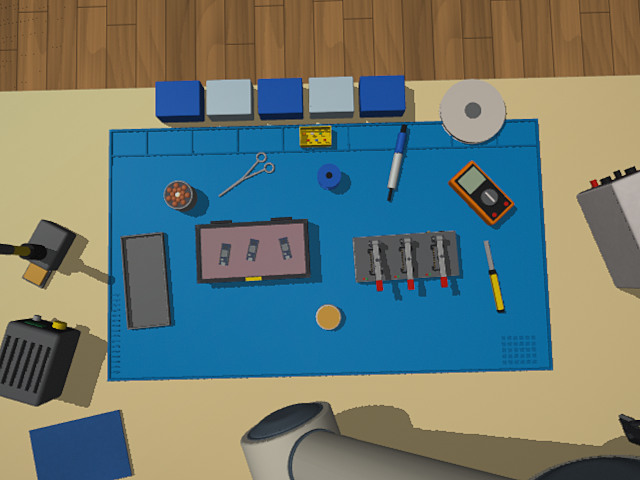

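View pics/side0.png

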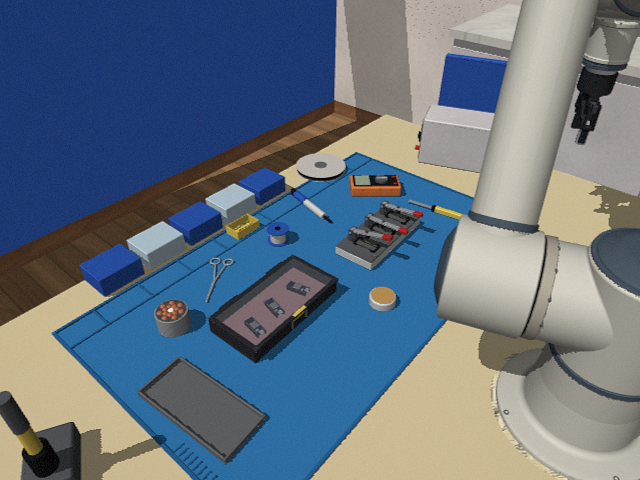

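The top view shows the tray at (147,281), the case at (253,250) with 3 boards, the jig at (407,258), the spudger from (487,240) at the tip to (502,310), and the tin at (328,317). I'll write helpers and get coarse positions.

```bash
cat > h.py <<'E'
from bench import bot, grab_frame
import numpy as np, cv2
def cam(n):
    o=bot.get_obs(); f=grab_frame(n); K=f["K"]
    if n=="wrist":
        T=np.eye(4); T[:3,:3]=o["eef_rot"]; T[:3,3]=o["tcp_pos"]
        E=np.linalg.inv(T@f["hand_eye"]); R,t=E[:3,:3],E[:3,3]
    else: R,t=f["R"],f["t"]
    return dict(K=K,R=R,t=t,p=f["pixels"][:,:,::-1].copy())
def save(c,name): cv2.imwrite(f"pics/{name}.png",c["p"]); np.savez(f"{name}.npz",**c)
def load(name): return dict(np.load(f"{name}.npz"))
def un(c,uv,z):
    uv=np.atleast_2d(np.asarray(uv,float)); d=np.c_[uv,np.ones(len(uv))]@np.linalg.inv(c["K"]).T@c["R"]
    o=-c["R"].T@c["t"]; return o+d*((z-o[2])/d[:,2:])
def pr(c,X):
    X=np.atleast_2d(X)@c["R"].T+c["t"]; u=X@c["K"].T; return u[:,:2]/u[:,2:]
def frame(pos,yaw):   # planar frame -> fn(local)->world
    c,s=np.cos(yaw),np.sin(yaw); R=np.array([[c,-s,0],[s,c,0],[0,0,1.]])
    return lambda L:np.atleast_2d(L)@R.T+np.asarray(pos)
def go(target,yaw=None):
    """units to reach target TCP; yaw = wanted world heading of tool x"""
    o=bot.get_obs(); R=o["eef_rot"]; d=R.T@(np.asarray(target)-o["tcp_pos"])/.03
    y=np.arctan2(R[1,0],R[0,0]); print("clk %.1f"%o["clock"],"tcp",o["tcp_pos"].round(4),"yaw %.3f"%y,"w %.1f"%(o["width"]*1e3),"F",o["ft_force"].round(1))
    # roll + is about tool z (down) -> heading falls
    r=0 if yaw is None else -(yaw-y)/np.radians(6)
    print("units dx %.2f dy %.2f dz %.2f roll %.2f"%(*d,r))
E
python3 - <<'E'
from h import *
c=dict(np.load("top.npz")); 
for n,uv,z in [("sp tip",(487,240),.008),("sp end",(502,310),.016),("case c",(253,250),.036),("case L",(197,282),.036),("case R",(309,275),.036),("case BL",(200,226),.036),("case BR",(307,219),.036),("jig",(407,258),.028),("tab",(380,286),.054),("tab",(411,285),.054),("tab",(444,282),.054),("tray",(147,281),.014),("t1",(122,235),.014),("t2",(164,233),.014),("t3",(173,326),.014),("t4",(129,329),.014),("tin",(328,317),.021),("b1",(224,255),.015),("b2",(252,250),.015),("b3",(286,248),.015)]:
    print(n,un(c,uv,z).round(3)[0])
E
```

```text
sp tip [ 0.587 -0.383  0.008]
sp end [ 0.422 -0.407  0.016]
case c [0.575 0.168 0.036]
case L [0.505 0.298 0.036]
case R [0.514 0.04  0.036]
case BL [0.634 0.29  0.036]
case BR [0.644 0.042 0.036]
jig [ 0.548 -0.188  0.028]
tab [ 0.486 -0.12   0.054]
tab [ 0.486 -0.19   0.054]
tab [ 0.491 -0.265  0.054]
tray [0.51  0.421 0.014]
t1 [0.62  0.48  0.014]
t2 [0.622 0.381 0.014]
t3 [0.404 0.36  0.014]
t4 [0.4   0.463 0.014]
tin [ 0.416 -0.001  0.021]
b1 [0.567 0.239 0.015]
b2 [0.577 0.173 0.015]
b3 [0.579 0.093 0.015]
```

```bash
python3 -c "
from h import *
go((.50,-.40,.2),.145)"
```

```text
clk 0.1 tcp [ 0.2552 -0.5702  0.1935] yaw 0.421 w 85.4 F [-0.1  0.   0. ]
units dx 9.77 dy -1.85 dz -0.22 roll 2.63
```

servo_tool([
  {"dx":0.5,"dy":-0.1},
  {"dx":0.98,"dy":-0.18},
  {"dx":0.98,"dy":-0.18},
  {"dx":0.98,"dy":-0.18},
  {"dx":0.98,"dy":-0.18},
  {"dx":0.98,"dy":-0.18},
  {"dx":0.98,"dy":-0.18},
  {"dx":0.98,"dy":-0.18},
  {"dx":0.98,"dy":-0.18},
  {"dx":0.98,"dy":-0.18},
  {"dx":0.45,"dy":-0.1},
  {"roll":0.87},
  {"roll":0.88},
  {"roll":0.88},
  {},
])

```text
invalid input
```

```bash
python3 - <<'E'
from h import *
c=cam("wrist"); save(c,"w1"); go((.50,-.40,.2),.145)
hsv=cv2.cvtColor(c["p"],cv2.COLOR_BGR2HSV)
m=cv2.inRange(hsv,(20,120,120),(35,255,255)); n,l,s,ce=cv2.connectedComponentsWithStats(m)
for i in np.argsort(-s[1:,4])[:4]+1: print(s[i],ce[i])
E
```

```text
clk 0.2 tcp [ 0.2552 -0.5703  0.1935] yaw 0.421 w 85.3 F [ 1.  -0.4 -0.1]
units dx 9.77 dy -1.85 dz -0.21 roll 2.63
```

View pics/w1.png

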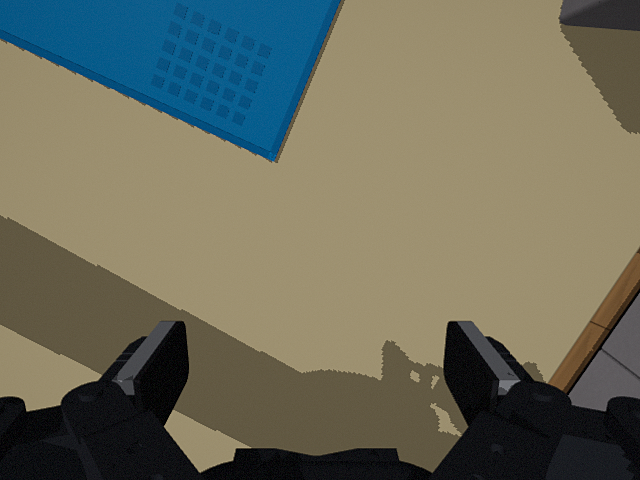

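The move was refused, probably because of the missing keys, and this picture is only the start view with the mat corner at (275,160). I'll retry with full rows.

servo_tool([
  {"dx":0.5,"dy":-0.1,"dz":0,"roll":0,"gripper":85},
  {"dx":0.98,"dy":-0.18,"dz":0,"roll":0,"gripper":85},
  {"dx":0.98,"dy":-0.18,"dz":0,"roll":0,"gripper":85},
  {"dx":0.98,"dy":-0.18,"dz":0,"roll":0,"gripper":85},
  {"dx":0.98,"dy":-0.18,"dz":0,"roll":0,"gripper":85},
  {"dx":0.98,"dy":-0.18,"dz":0,"roll":0,"gripper":85},
  {"dx":0.98,"dy":-0.18,"dz":0,"roll":0,"gripper":85},
  {"dx":0.98,"dy":-0.18,"dz":0,"roll":0,"gripper":85},
  {"dx":0.98,"dy":-0.18,"dz":0,"roll":0,"gripper":85},
  {"dx":0.98,"dy":-0.18,"dz":0,"roll":0,"gripper":85},
  {"dx":0.45,"dy":-0.1,"dz":0,"roll":0,"gripper":85},
  {"dx":0,"dy":0,"dz":0,"roll":0.87,"gripper":85},
  {"dx":0,"dy":0,"dz":0,"roll":0.88,"gripper":85},
  {"dx":0,"dy":0,"dz":0,"roll":0.88,"gripper":85},
  {"dx":0,"dy":0,"dz":0,"roll":0,"gripper":85},
])

```text
clock: 1.45
tcp_pos: [0.5006, -0.4004, 0.1938]
eef_rot: [[0.99, 0.14, -0.0], [0.14, -0.99, 0.0], [-0.0, -0.0, -1.0]]
ft_force: [-0.7, 0.2, -0.2]
width: 0.0852
grasp_force: 0.0
```

```bash
python3 - <<'E'
from h import *
c=cam("wrist"); save(c,"w2"); go((.50,-.40,.2),.145)
hsv=cv2.cvtColor(c["p"],cv2.COLOR_BGR2HSV)
m=cv2.inRange(hsv,(20,120,120),(35,255,255)); n,l,s,ce=cv2.connectedComponentsWithStats(m)
for i in np.argsort(-s[1:,4])[:4]+1: print(s[i],ce[i])
E
```

```text
clk 1.5 tcp [ 0.5005 -0.4006  0.1938] yaw 0.147 w 84.9 F [ 0.5 -0.1  0.6]
units dx -0.02 dy -0.02 dz -0.21 roll 0.02
[ 297  207   18   93 1415] [305.71872792 252.50106007]
[125  44   7   3  17] [127.82352941  45.11764706]
[150 104   3   3   7] [151.         104.71428571]
[151 151   2   3   6] [151.5 152. ]
```

View pics/w2.png

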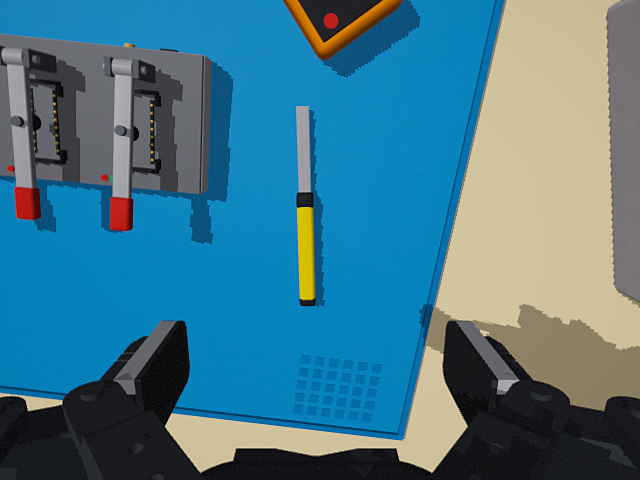

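The spudger runs from the tip at (303,107) to the handle end at (307,304). The jig's right corner is at (205,193), with red tabs at (28,204) and (121,214).

```bash
python3 - <<'E'
from h import *
c=load("w2")
t=un(c,(303,106.5),.009)[0]; e=un(c,(307.5,304),.014)[0]; f=un(c,(304.5,195),.016)[0]
d=t-e; yaw=np.arctan2(d[1],d[0]); print(t,e,f,np.hypot(*d[:2]),yaw)
o=t-.12*np.array([np.cos(yaw),np.sin(yaw),0]); print("origin",o)
g=o+.015*np.array([np.cos(yaw),np.sin(yaw),0]); go((g[0],g[1],.06),yaw)
print("jig corner",un(c,[(205,193),(207,56)],.028))
E
```

```text
[ 0.58441479 -0.37980331  0.009     ] [ 0.41815892 -0.40628944  0.014     ] [ 0.51519003 -0.39052707  0.016     ] 0.1683523898675556 0.15798186454799817
origin [ 0.46590917 -0.39868238  0.009     ]
clk 1.5 tcp [ 0.5005 -0.4006  0.1938] yaw 0.147 w 84.9 F [ 0.5 -0.1  0.6]
units dx -0.63 dy -0.24 dz 4.46 roll -0.11
jig corner [[ 0.50737528 -0.31144563  0.028     ]
 [ 0.60865385 -0.30569301  0.028     ]]
```

servo_tool([
  {"dx":-0.63,"dy":-0.24,"dz":0,"roll":-0.11,"gripper":45},
  {"dx":0,"dy":0,"dz":0.9,"roll":0,"gripper":45},
  {"dx":0,"dy":0,"dz":0.9,"roll":0,"gripper":45},
  {"dx":0,"dy":0,"dz":0.9,"roll":0,"gripper":45},
  {"dx":0,"dy":0,"dz":0.9,"roll":0,"gripper":45},
  {"dx":0,"dy":0,"dz":0.9,"roll":0,"gripper":45},
  {"dx":0,"dy":0,"dz":0.6,"roll":0,"gripper":45},
  {"dx":0,"dy":0,"dz":0.6,"roll":0,"gripper":40},
  {"dx":0,"dy":0,"dz":0.6,"roll":0,"gripper":40},
  {"dx":0,"dy":0,"dz":0,"roll":0,"gripper":40},
  {"dx":0,"dy":0,"dz":0,"roll":0,"gripper":0},
  {"dx":0,"dy":0,"dz":0,"roll":0,"gripper":0},
  {"dx":0,"dy":0,"dz":0,"roll":0,"gripper":0},
  {"dx":0,"dy":0,"dz":0,"roll":0,"gripper":0},
  {"dx":0,"dy":0,"dz":0,"roll":0,"gripper":0},
  {"dx":0,"dy":0,"dz":0,"roll":0,"gripper":0},
  {"dx":0,"dy":0,"dz":0,"roll":0,"gripper":0},
  {"dx":0,"dy":0,"dz":0,"roll":0,"gripper":0},
], squeeze=90)

```text
clock: 3.0
tcp_pos: [0.4808, -0.3966, 0.005]
eef_rot: [[0.988, 0.156, 0.0], [0.156, -0.988, -0.0], [0.0, 0.0, -1.0]]
ft_force: [0.0, 0.8, 0.7]
width: -0.0003
grasp_force: 0.0
```

```bash
python3 - <<'E'
from h import *
c=cam("wrist"); save(c,"w3"); s=cam("side");save(s,"s3")
a=cv2.resize(c["p"],(400,300)); b=cv2.resize(s["p"][150:350,350:550],(300,300)); cv2.imwrite("pics/m3.png",np.hstack([a,b]))
E
```

```text
(no output)
```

View pics/m3.png

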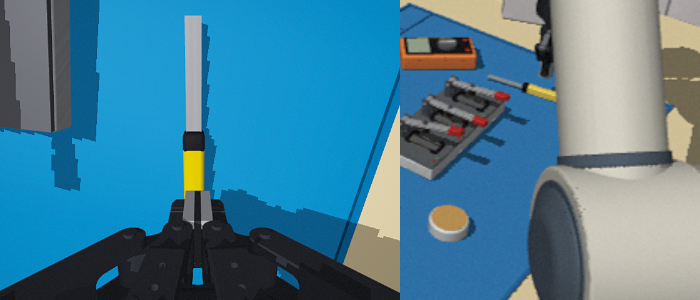

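```bash
python3 - <<'E'
from h import *
c=load("w3")
for n,uv,z in(("tip",(309,24),.009),("hf",(309,210),.016),("handle at finger",(309,303),.016)): print(n,un(c,uv,z).round(4))
o=bot.get_obs(); print(o["tcp_pos"],o["width"],o["grasp_force"], pr(c,[o["tcp_pos"],o["tcp_pos"]+[0,0,.019]]))
s=load("s3"); print("side",pr(s,[o["tcp_pos"]]))
cv2.imwrite("pics/m4.png",np.vstack([cv2.resize(c["p"][250:480,180:440],(780,690))[:330],cv2.resize(s["p"][150:250,400:640],(780,240))]))
E
```

```text
tip [[ 0.5853 -0.3789  0.009 ]]
hf [[ 0.5179 -0.3894  0.016 ]]
handle at finger [[ 0.4788 -0.3954  0.016 ]]
[ 0.48077736 -0.39652096  0.0049063 ] 0.00011599567417354948 0.0 [[312.50337901 289.52182994]
 [312.23984525 306.40848688]]
side [[444.39067403 211.93521106]]
```

View pics/m4.png

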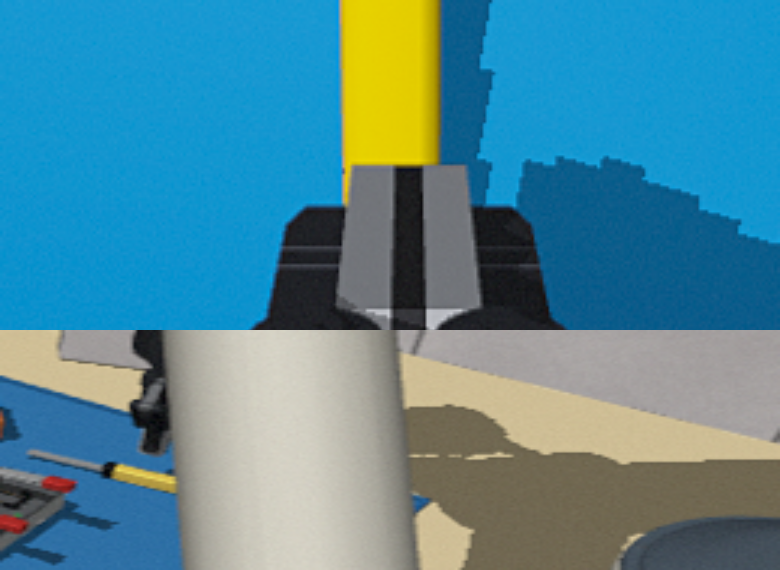

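The wrist view shows the closed fingertips lying over the handle top and not around it. The side view puts them well above where the TCP reading of 5 mm projects, at row ~200 against 212. I suspect the reported TCP is offset from the real fingertips, so I'll probe the mat gently beside the spudger.

servo_tool([
  {"dx":0,"dy":0,"dz":-0.7,"roll":0,"gripper":0},
  {"dx":0,"dy":-0.8,"dz":0,"roll":0,"gripper":0},
  {"dx":0,"dy":-0.3,"dz":0,"roll":0,"gripper":0},
  {"dx":0,"dy":0,"dz":0.3,"roll":0,"gripper":0},
  {"dx":0,"dy":0,"dz":0.3,"roll":0,"gripper":0},
  {"dx":0,"dy":0,"dz":0.1,"roll":0,"gripper":0},
  {"dx":0,"dy":0,"dz":0.05,"roll":0,"gripper":0},
  {"dx":0,"dy":0,"dz":0.05,"roll":0,"gripper":0},
  {"dx":0,"dy":0,"dz":0.05,"roll":0,"gripper":0},
  {"dx":0,"dy":0,"dz":0,"roll":0,"gripper":0},
  {"dx":0,"dy":0,"dz":0,"roll":0,"gripper":0},
])

```text
clock: 4.02
tcp_pos: [0.4757, -0.3641, 0.0004]
eef_rot: [[0.988, 0.156, 0.0], [0.156, -0.988, -0.0], [0.0, 0.0, -1.0]]
ft_force: [-0.3, -1.0, 0.8]
width: 0.0002
grasp_force: 0.0
```

servo_tool([
  {"dx":0,"dy":0,"dz":0.05,"roll":0,"gripper":0},
  {"dx":0,"dy":0,"dz":0.05,"roll":0,"gripper":0},
  {"dx":0,"dy":0,"dz":0.05,"roll":0,"gripper":0},
  {"dx":0,"dy":0,"dz":0.05,"roll":0,"gripper":0},
  {"dx":0,"dy":0,"dz":0,"roll":0,"gripper":0},
])

```text
clock: 4.43
tcp_pos: [0.4755, -0.3638, -0.006]
eef_rot: [[0.988, 0.156, -0.0], [0.156, -0.988, 0.0], [-0.0, -0.0, -1.0]]
ft_force: [-0.1, -0.3, -0.6]
width: 0.0003
grasp_force: 0.0
```

```bash
python3 - <<'E'
from h import *
print(bot.get_obs()["tcp_pos"],bot.get_obs()["ft_force"])
c=cam("wrist"); save(c,"w5"); s=cam("side");save(s,"s5")
cv2.imwrite("pics/m5.png",np.hstack([cv2.resize(c["p"][220:480,160:480],(440,360)),cv2.resize(s["p"][150:250,400:500],(360,360),interpolation=cv2.INTER_NEAREST)]))
E
```

```text
[ 0.47547834 -0.36377356 -0.00595193] [-0.13713202 -0.27435716 -0.55805917]
```

The reading is −6 mm with no contact, so the offset is real. I'll keep probing.

servo_tool([
  {"dx":0,"dy":0,"dz":0.1,"roll":0,"gripper":0},
  {"dx":0,"dy":0,"dz":0.1,"roll":0,"gripper":0},
  {"dx":0,"dy":0,"dz":0.1,"roll":0,"gripper":0},
  {"dx":0,"dy":0,"dz":0.05,"roll":0,"gripper":0},
  {"dx":0,"dy":0,"dz":0,"roll":0,"gripper":0},
])

```text
clock: 4.95
tcp_pos: [0.4754, -0.3637, -0.0166]
eef_rot: [[0.988, 0.156, -0.001], [0.156, -0.988, 0.0], [-0.0, -0.001, -1.0]]
ft_force: [-0.1, 0.3, -1.1]
width: 0.0004
grasp_force: 0.0
```

servo_tool([
  {"dx":0,"dy":0,"dz":0.05,"roll":0,"gripper":0},
  {"dx":0,"dy":0,"dz":0.05,"roll":0,"gripper":0},
  {"dx":0,"dy":0,"dz":0.0,"roll":0,"gripper":0},
])

```text
clock: 5.2
tcp_pos: [0.4755, -0.3638, -0.0194]
eef_rot: [[0.988, 0.156, -0.0], [0.156, -0.988, 0.0], [-0.0, -0.0, -1.0]]
ft_force: [0.4, -0.1, -0.7]
width: -0.0001
grasp_force: 0.0
```

servo_tool([
  {"dx":0,"dy":0,"dz":0.05,"roll":0,"gripper":0},
  {"dx":0,"dy":0,"dz":0.05,"roll":0,"gripper":0},
  {"dx":0,"dy":0,"dz":0.0,"roll":0,"gripper":0},
])

```text
clock: 5.45
tcp_pos: [0.4755, -0.3638, -0.0224]
eef_rot: [[0.988, 0.156, -0.0], [0.156, -0.988, 0.0], [-0.0, -0.0, -1.0]]
ft_force: [-0.2, 0.4, 0.3]
width: 0.0002
grasp_force: 0.0
```

servo_tool([
  {"dx":0,"dy":0,"dz":0.05,"roll":0,"gripper":0},
  {"dx":0,"dy":0,"dz":0.05,"roll":0,"gripper":0},
  {"dx":0,"dy":0,"dz":0.0,"roll":0,"gripper":0},
])

```text
clock: 5.7
tcp_pos: [0.4755, -0.3638, -0.0254]
eef_rot: [[0.988, 0.156, -0.0], [0.156, -0.988, 0.0], [-0.0, -0.0, -1.0]]
ft_force: [-0.8, -0.5, -0.8]
width: 0.0002
grasp_force: 0.0
```

```bash
python3 - <<'E'
from h import *
o=bot.get_obs();print(o["tcp_pos"],o["ft_force"])
c=cam("wrist"); save(c,"w5"); s=cam("side");save(s,"s5"); print(pr(s,o["tcp_pos"]))
cv2.imwrite("pics/m5.png",np.hstack([cv2.resize(c["p"][220:480,160:480],(440,360)),cv2.resize(s["p"][150:250,400:500],(360,360),interpolation=cv2.INTER_NEAREST)]))
E
```

```text
[ 0.47551364 -0.36384413 -0.02539786] [-0.81747308 -0.50453378 -0.75007215]
[[438.46724118 226.76620653]]
```

View pics/m5.png

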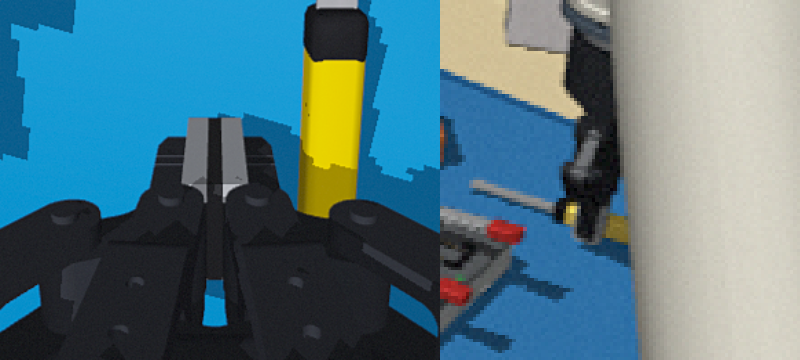

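The side view puts the fingertip at row ~217 and the TCP projection at 227, so the tip is about 25 mm above the reported TCP and close to the mat. I'll make a few finer steps.

servo_tool([
  {"dx":0,"dy":0,"dz":0.04,"roll":0,"gripper":0},
  {"dx":0,"dy":0,"dz":0.04,"roll":0,"gripper":0},
  {"dx":0,"dy":0,"dz":0.0,"roll":0,"gripper":0},
])

```text
clock: 6.05
tcp_pos: [0.4756, -0.3639, -0.0277]
eef_rot: [[0.988, 0.156, -0.0], [0.156, -0.988, 0.0], [-0.0, -0.0, -1.0]]
ft_force: [0.2, 0.5, -0.7]
width: 0.0002
grasp_force: 0.0
```

servo_tool([
  {"dx":0,"dy":0,"dz":0.04,"roll":0,"gripper":0},
  {"dx":0,"dy":0,"dz":0.03,"roll":0,"gripper":0},
  {"dx":0,"dy":0,"dz":0.0,"roll":0,"gripper":0},
])

```text
clock: 6.3
tcp_pos: [0.4755, -0.3639, -0.0298]
eef_rot: [[0.988, 0.156, -0.0], [0.156, -0.988, 0.0], [-0.0, -0.0, -1.0]]
ft_force: [-0.9, 0.8, 0.4]
width: 0.0005
grasp_force: 0.0
```

servo_tool([
  {"dx":0,"dy":0,"dz":0.04,"roll":0,"gripper":0},
  {"dx":0,"dy":0,"dz":0.03,"roll":0,"gripper":0},
  {"dx":0,"dy":0,"dz":0.0,"roll":0,"gripper":0},
])

```text
clock: 6.55
tcp_pos: [0.4756, -0.3639, -0.0319]
eef_rot: [[0.988, 0.156, -0.0], [0.156, -0.988, 0.0], [-0.0, -0.0, -1.0]]
ft_force: [-0.5, 0.2, 0.3]
width: -0.0002
grasp_force: 0.0
```

servo_tool([
  {"dx":0,"dy":0,"dz":0.04,"roll":0,"gripper":0},
  {"dx":0,"dy":0,"dz":0.03,"roll":0,"gripper":0},
  {"dx":0,"dy":0,"dz":0.0,"roll":0,"gripper":0},
])

```text
clock: 6.8
tcp_pos: [0.4756, -0.3639, -0.034]
eef_rot: [[0.988, 0.156, -0.0], [0.156, -0.988, 0.0], [-0.0, -0.0, -1.0]]
ft_force: [0.5, -0.3, -0.1]
width: 0.0002
grasp_force: 0.0
```

servo_tool([
  {"dx":0,"dy":0,"dz":0.04,"roll":0,"gripper":0},
  {"dx":0,"dy":0,"dz":0.0,"roll":0,"gripper":0},
])

```text
clock: 6.97
tcp_pos: [0.4756, -0.3639, -0.0352]
eef_rot: [[0.988, 0.156, -0.0], [0.156, -0.988, 0.0], [-0.0, -0.0, -1.0]]
ft_force: [-0.6, -0.2, -0.8]
width: -0.0002
grasp_force: 0.0
```

servo_tool([
  {"dx":0,"dy":0,"dz":0.04,"roll":0,"gripper":0},
  {"dx":0,"dy":0,"dz":0.0,"roll":0,"gripper":0},
])

```text
clock: 7.13
tcp_pos: [0.4756, -0.3639, -0.0364]
eef_rot: [[0.988, 0.156, -0.0], [0.156, -0.988, 0.0], [-0.0, -0.0, -1.0]]
ft_force: [-0.5, 0.1, 0.0]
width: 0.0
grasp_force: 0.0
```

servo_tool([
  {"dx":0,"dy":0,"dz":0.04,"roll":0,"gripper":0},
  {"dx":0,"dy":0,"dz":0.0,"roll":0,"gripper":0},
])

```text
clock: 7.3
tcp_pos: [0.4757, -0.364, -0.0373]
eef_rot: [[0.988, 0.156, 0.0], [0.156, -0.988, -0.0], [0.0, 0.0, -1.0]]
ft_force: [0.6, -1.9, 1.4]
width: 0.0
grasp_force: 0.6
```

```bash
python3 - <<'E'
from h import *
o=bot.get_obs();print(o["tcp_pos"],o["ft_force"])
c=cam("wrist"); save(c,"w6"); s=cam("side");save(s,"s6"); print(pr(s,[o["tcp_pos"],o["tcp_pos"]+[0,0,.02],o["tcp_pos"]+[0,0,.04]]))
cv2.imwrite("pics/m6.png",np.hstack([cv2.resize(c["p"][220:480,160:480],(440,360)),cv2.resize(s["p"][180:240,420:480],(360,360),interpolation=cv2.INTER_NEAREST)]))
E
```

```text
[ 0.47571229 -0.36395847 -0.03731134] [ 0.64637036 -1.94108108  1.35421425]
[[437.75533448 230.16491934]
 [438.88259709 224.3596862 ]
 [440.03059719 218.44765813]]
```

View pics/m6.png

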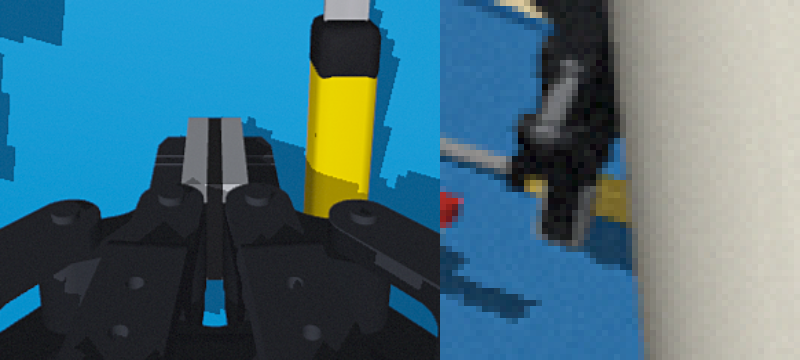

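The slight force and tracking stop show contact at a reported TCP z of −37 mm. The real fingertips are therefore 37 mm behind the reported TCP, which agrees with the wrist-view estimate. I'll now grip the spudger with that correction.

servo_tool([
  {"dx":0,"dy":0,"dz":-0.7,"roll":0,"gripper":0},
  {"dx":0,"dy":0,"dz":-0.5,"roll":0,"gripper":40},
  {"dx":0.02,"dy":0.6,"dz":0,"roll":0,"gripper":40},
  {"dx":0,"dy":0.47,"dz":0,"roll":0,"gripper":40},
  {"dx":0,"dy":0,"dz":0,"roll":0,"gripper":40},
  {"dx":0,"dy":0,"dz":0.4,"roll":0,"gripper":40},
  {"dx":0,"dy":0,"dz":0.4,"roll":0,"gripper":40},
  {"dx":0,"dy":0,"dz":0.27,"roll":0,"gripper":40},
  {"dx":0,"dy":0,"dz":0,"roll":0,"gripper":0},
  {"dx":0,"dy":0,"dz":0,"roll":0,"gripper":0},
  {"dx":0,"dy":0,"dz":0,"roll":0,"gripper":0},
  {"dx":0,"dy":0,"dz":0,"roll":0,"gripper":0},
  {"dx":0,"dy":0,"dz":0,"roll":0,"gripper":0},
  {"dx":0,"dy":0,"dz":0,"roll":0,"gripper":0},
  {"dx":0,"dy":0,"dz":0,"roll":0,"gripper":0},
], squeeze=100)

```text
clock: 8.65
tcp_pos: [0.4814, -0.3956, -0.0333]
eef_rot: [[0.988, 0.156, 0.0], [0.156, -0.988, -0.0], [0.0, 0.0, -1.0]]
ft_force: [0.6, 0.5, -0.5]
width: 0.011
grasp_force: 99.6
```

servo_tool([
  {"dx":0,"dy":0,"dz":-0.5,"roll":0,"gripper":0},
  {"dx":0,"dy":0,"dz":-0.9,"roll":0,"gripper":0},
  {"dx":0,"dy":0,"dz":-0.9,"roll":0,"gripper":0},
  {"dx":0,"dy":0,"dz":-0.9,"roll":0,"gripper":0},
  {"dx":0,"dy":0,"dz":-0.9,"roll":0,"gripper":0},
  {"dx":0,"dy":0,"dz":-0.9,"roll":0,"gripper":0},
  {"dx":0,"dy":0,"dz":-0.9,"roll":0,"gripper":0},
  {"dx":0,"dy":0,"dz":-0.9,"roll":0,"gripper":0},
  {"dx":0,"dy":0,"dz":-0.5,"roll":0,"gripper":0},
  {"dx":0.1,"dy":-0.5,"dz":0,"roll":0,"gripper":0},
  {"dx":0.25,"dy":-1.0,"dz":0,"roll":0,"gripper":0},
  {"dx":0.25,"dy":-1.0,"dz":0,"roll":0,"gripper":0},
  {"dx":0.25,"dy":-1.0,"dz":0,"roll":0,"gripper":0},
  {"dx":0.25,"dy":-1.0,"dz":0,"roll":0,"gripper":0},
  {"dx":0.25,"dy":-1.0,"dz":0,"roll":0,"gripper":0},
  {"dx":0.25,"dy":-1.0,"dz":0,"roll":0,"gripper":0},
  {"dx":0.1,"dy":-0.3,"dz":0,"roll":0.5,"gripper":0},
  {"dx":0,"dy":0,"dz":0,"roll":0.5,"gripper":0},
  {"dx":0,"dy":0,"dz":0,"roll":0,"gripper":0},
])

```text
clock: 10.23
tcp_pos: [0.4993, -0.1845, 0.185]
eef_rot: [[0.999, 0.051, -0.001], [0.051, -0.999, 0.0], [-0.001, -0.0, -1.0]]
ft_force: [0.2, 0.5, -0.3]
width: 0.0113
grasp_force: 99.7
```

```bash
python3 - <<'E'
from h import *
go((0,0,0)); c=cam("wrist"); save(c,"wj")
E
```

```text
clk 10.2 tcp [ 0.4993 -0.1845  0.185 ] yaw 0.051 w 11.3 F [ 0.2  0.5 -0.3]
units dx -16.30 dy -6.99 dz 6.18 roll 0.00
```

servo_tool([
  {"dx":-0.1,"dy":-0.5,"dz":0,"roll":0,"gripper":0},
  {"dx":-0.13,"dy":-1.0,"dz":0,"roll":0,"gripper":0},
  {"dx":-0.13,"dy":-1.0,"dz":0,"roll":0,"gripper":0},
  {"dx":-0.13,"dy":-1.0,"dz":0,"roll":0,"gripper":0},
  {"dx":-0.13,"dy":-1.0,"dz":0,"roll":0,"gripper":0},
  {"dx":-0.13,"dy":-1.0,"dz":0,"roll":0,"gripper":0},
  {"dx":-0.13,"dy":-1.0,"dz":0,"roll":0,"gripper":0},
  {"dx":-0.13,"dy":-1.0,"dz":0,"roll":0,"gripper":0},
  {"dx":-0.13,"dy":-1.0,"dz":0,"roll":0,"gripper":0},
  {"dx":-0.13,"dy":-1.0,"dz":0,"roll":0,"gripper":0},
  {"dx":-0.13,"dy":-1.0,"dz":0,"roll":0,"gripper":0},
  {"dx":-0.13,"dy":-1.0,"dz":0,"roll":0,"gripper":0},
  {"dx":0,"dy":-0.5,"dz":0,"roll":0,"gripper":0},
  {"dx":0,"dy":0,"dz":0,"roll":0,"gripper":0},
  {"dx":0,"dy":0,"dz":0,"roll":0,"gripper":0},
])

```text
clock: 11.53
tcp_pos: [0.4346, 0.1714, 0.1852]
eef_rot: [[0.998, 0.055, -0.0], [0.055, -0.998, -0.0], [-0.0, 0.0, -1.0]]
ft_force: [-1.0, -0.8, -0.6]
width: 0.011
grasp_force: 102.0
```

```bash
python3 - <<'E'
from h import *
go((0,0,0)); c=cam("wrist"); save(c,"wc"); j=load("wj")
cv2.imwrite("pics/m7.png",np.vstack([cv2.resize(j["p"],(400,300)),cv2.resize(c["p"],(400,300))]))
E
```

```text
clk 11.5 tcp [0.4346 0.1714 0.1852] yaw 0.055 w 11.0 F [-1.  -0.8 -0.6]
units dx -14.78 dy 4.91 dz 6.18 roll 0.00
```

View pics/m7.png

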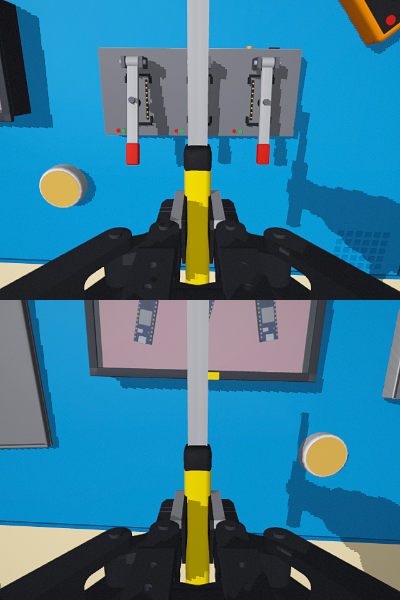

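Jig view in full pixels: block corners near (157,77), (485,80), (469,217) and (166,216), with tabs at (212,245) and (420,245). Case view: front edge from (147,120) to (505,130) and the yellow notch mark at x≈340. I'll fit the edges numerically.

```bash
cat > fit.py <<'E'
from h import *
def blue(c):
    h=cv2.cvtColor(c["p"],cv2.COLOR_BGR2HSV); return cv2.inRange(h,(92,110,40),(115,255,255))>0
def line(c,pts,z):
    P=un(c,pts,z)[:,:2]; g=np.ones(len(P),bool)
    for _ in range(6):
        vx,vy,x0,y0=cv2.fitLine(P[g].astype(np.float32),cv2.DIST_HUBER,0,1e-4,1e-4).ravel()
        r=(P[:,0]-x0)*-vy+(P[:,1]-y0)*vx; g=abs(r)<max(.0015,1.5*np.std(r[g]))
    return np.array([x0,y0]),np.array([vx,vy]),g.sum(),np.std(r[g])
def edge(m,axis,rng,start,step):
    """walk from start by step until mask m is True"""
    out=[]
    for k in rng:
        i=start
        while 0<=i<(480 if axis else 640):
            if (m[i,k] if axis else m[k,i]): out.append((k,i-step*.5) if axis else (i-step*.5,k)); break
            i+=step
    return out
E
python3 - <<'E'
from fit import *
for nm,z,L in(("wj",.028,[("back",1,list(range(175,295))+list(range(350,470)),90,-1),("left",0,range(90,200),180,-1),("right",0,range(90,200),455,1),("front",1,list(range(180,200))+list(range(230,290))+list(range(350,400))+list(range(440,460)),200,1)]),
 ("wc",.042,[("front",1,list(range(160,290))+list(range(360,490)),110,1),("left",0,range(5,110),150,-1),("right",0,range(5,110),500,1)])):
    c=load(nm); b=blue(c); 
    if nm=="wc": print("cam",-c["R"].T@c["t"])
    for n,ax,r,s,st in L:
        p,v,k,e=line(c,edge(b,ax,r,s,st),z); a=np.arctan2(v[1],v[0]); a=(a+np.pi/4)%(np.pi/2)-np.pi/4
        print(nm,n,p.round(4),"yaw %.4f"%a,k,"%.4f"%e)
E
```

```text
wj back [ 0.604  -0.1666] yaw 0.0445 230 0.0003
wj left [ 0.5502 -0.0667] yaw 0.0449 110 0.0002
wj right [ 0.5624 -0.3045] yaw 0.0454 110 0.0002
wj front [ 0.5004 -0.1642] yaw 0.0450 150 0.0003
cam [0.50354497 0.17413973 0.36542318]
wc front [0.5054 0.1758] yaw 0.0287 260 0.0002
wc left [0.5439 0.2979] yaw 0.0286 105 0.0002
wc right [0.5582 0.0395] yaw 0.0286 105 0.0002
```

```bash
cat >> h.py <<'E'
def rot(y): return np.array([[np.cos(y),-np.sin(y)],[np.sin(y),np.cos(y)]])
CY=.0286; _R=rot(CY).T
_f=_R@[.5054,.1758]; _l=_R@[.5439,.2979]; _r=_R@[.5582,.0395]
CASE=rot(CY)@[_f[0]+.071,(_l[1]+_r[1])/2]
JY=.045; _R=rot(JY).T
_b=_R@[.604,-.1666]; _f=_R@[.5004,-.1642]; _l=_R@[.5502,-.0667]; _r=_R@[.5624,-.3045]
JIG=rot(JY)@[((_b[0]-.060)+(_f[0]+.045))/2,(_l[1]+_r[1])/2]
def case(x,y,z=0): return np.r_[CASE+rot(CY)@[x,y],z]
def jig(x,y,z=0): return np.r_[JIG+rot(JY)@[x,y],z]
E
python3 - <<'E'
from h import *
print(CASE,JIG,case(0,0),jig(0,73e-3))
go(case(-.09-.105,0,-.0113),CY)
th=np.r_[np.linspace(0,.9,19),np.linspace(.9,1.76,19)[1:]]
x=-105*np.cos(th)/30; z=-105*np.sin(th)/30
print(np.c_[np.diff(x),np.diff(z)].round(2).tolist())
E
```

```text
[0.57661124 0.16943125] [ 0.54562366 -0.18608076] [0.57661124 0.16943125 0.        ] [ 0.54233977 -0.11315466  0.        ]
clk 11.6 tcp [0.4348 0.1708 0.1852] yaw 0.054 w 11.2 F [0.1 0.5 0.2]
units dx -1.78 dy 0.13 dz 6.55 roll 0.24
[[0.0, -0.17], [0.01, -0.17], [0.02, -0.17], [0.03, -0.17], [0.04, -0.17], [0.05, -0.17], [0.06, -0.17], [0.06, -0.16], [0.07, -0.16], [0.08, -0.16], [0.09, -0.15], [0.1, -0.15], [0.1, -0.14], [0.11, -0.14], [0.12, -0.13], [0.12, -0.13], [0.13, -0.12], [0.13, -0.11], [0.13, -0.1], [0.14, -0.09], [0.14, -0.09], [0.15, -0.08], [0.15, -0.07], [0.15, -0.07], [0.16, -0.06], [0.16, -0.05], [0.16, -0.04], [0.16, -0.04], [0.16, -0.03], [0.17, -0.02], [0.17, -0.01], [0.17, -0.0], [0.17, 0.0], [0.17, 0.01], [0.17, 0.02], [0.16, 0.03]]
```

servo_tool([
  {"dx":-0.9,"dy":0.06,"dz":0,"roll":0.24,"gripper":0},
  {"dx":-0.9,"dy":0.05,"dz":0,"roll":0,"gripper":0},
  {"dx":0,"dy":0,"dz":0.7,"roll":0,"gripper":0},
  {"dx":0,"dy":0,"dz":0.9,"roll":0,"gripper":0},
  {"dx":0,"dy":0,"dz":0.9,"roll":0,"gripper":0},
  {"dx":0,"dy":0,"dz":0.9,"roll":0,"gripper":0},
  {"dx":0,"dy":0,"dz":0.9,"roll":0,"gripper":0},
  {"dx":0,"dy":0,"dz":0.9,"roll":0,"gripper":0},
  {"dx":0,"dy":0,"dz":0.7,"roll":0,"gripper":0},
  {"dx":0,"dy":0,"dz":0.5,"roll":0,"gripper":0},
  {"dx":0,"dy":0,"dz":0.15,"roll":0,"gripper":0},
  {"dx":0,"dy":0,"dz":0,"roll":0,"gripper":0},
  {"dx":0,"dy":0,"dz":0,"roll":0,"gripper":0},
])

```text
clock: 12.67
tcp_pos: [0.3815, 0.1652, -0.0106]
eef_rot: [[1.0, 0.026, -0.0], [0.026, -1.0, -0.0], [-0.0, 0.0, -1.0]]
ft_force: [-0.1, -0.4, -0.4]
width: 0.011
grasp_force: 102.1
```

```bash
python3 - <<'E'
from h import *
go(case(-.09-.105,0,-.0113),CY)
c=cam("wrist"); save(c,"w8"); s=cam("side"); save(s,"s8")
t=case(-.09,0,.0305); print("tip exp",pr(c,t),pr(s,t),"lid edge",pr(c,case(-.071,0,.036)),pr(s,case(-.071,0,.036)))
u,v=pr(s,t)[0].astype(int)
cv2.imwrite("pics/m8.png",np.hstack([cv2.resize(c["p"],(440,330)),cv2.resize(s["p"][v-50:v+50,u-50:u+50],(330,330),interpolation=cv2.INTER_CUBIC)]))
E
```

```text
clk 12.7 tcp [ 0.3815  0.1652 -0.0106] yaw 0.026 w 11.0 F [-0.1 -0.4 -0.4]
units dx 0.00 dy 0.04 dz 0.02 roll -0.02
tip exp [[314.90643408  -2.51971267]] [[308.29007066 319.3135142 ]] lid edge [[314.72932977 -89.92072615]] [[301.17916533 313.15101332]]
```

View pics/m8.png

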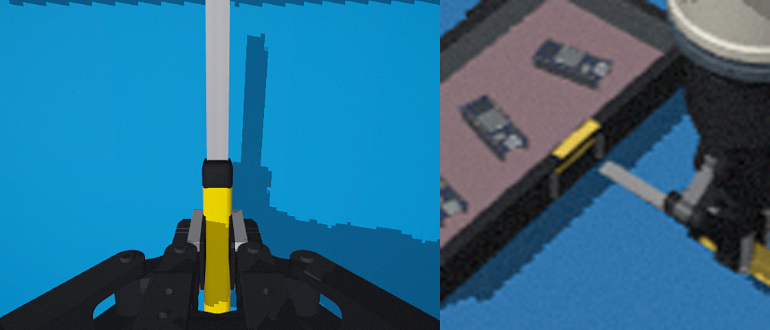

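The side view has the tip at (308,319) exactly as projected, lined up with the notch slot under the yellow mark. I'll insert 50 mm.

servo_tool([
  {"dx":0.2,"dy":0.04,"dz":0.02,"roll":0,"gripper":0},
  {"dx":0.2,"dy":0,"dz":0,"roll":0,"gripper":0},
  {"dx":0.2,"dy":0,"dz":0,"roll":0,"gripper":0},
  {"dx":0.2,"dy":0,"dz":0,"roll":0,"gripper":0},
  {"dx":0.2,"dy":0,"dz":0,"roll":0,"gripper":0},
  {"dx":0.2,"dy":0,"dz":0,"roll":0,"gripper":0},
  {"dx":0.2,"dy":0,"dz":0,"roll":0,"gripper":0},
  {"dx":0.2,"dy":0,"dz":0,"roll":0,"gripper":0},
  {"dx":0.07,"dy":0,"dz":0,"roll":0,"gripper":0},
  {"dx":0,"dy":0,"dz":0,"roll":0,"gripper":0},
])

```text
clock: 13.6
tcp_pos: [0.4321, 0.1658, -0.0117]
eef_rot: [[1.0, 0.027, 0.0], [0.027, -1.0, 0.0], [0.0, -0.0, -1.0]]
ft_force: [-0.0, 0.9, -1.5]
width: 0.0111
grasp_force: 102.1
```

servo_tool([
  {"dx":0,"dy":0,"dz":-0.15,"roll":0,"gripper":0},
  {"dx":0,"dy":0,"dz":-0.17,"roll":0,"gripper":0},
  {"dx":0.01,"dy":0,"dz":-0.17,"roll":0,"gripper":0},
  {"dx":0.02,"dy":0,"dz":-0.17,"roll":0,"gripper":0},
  {"dx":0.03,"dy":0,"dz":-0.17,"roll":0,"gripper":0},
  {"dx":0.04,"dy":0,"dz":-0.17,"roll":0,"gripper":0},
  {"dx":0.05,"dy":0,"dz":-0.17,"roll":0,"gripper":0},
  {"dx":0.06,"dy":0,"dz":-0.17,"roll":0,"gripper":0},
  {"dx":0.06,"dy":0,"dz":-0.16,"roll":0,"gripper":0},
  {"dx":0.07,"dy":0,"dz":-0.16,"roll":0,"gripper":0},
  {"dx":0,"dy":0,"dz":0,"roll":0,"gripper":0},
])

```text
clock: 14.52
tcp_pos: [0.4426, 0.1662, 0.0391]
eef_rot: [[1.0, 0.027, 0.002], [0.027, -1.0, 0.0], [0.002, -0.0, -1.0]]
ft_force: [-1.5, 0.2, -2.0]
width: 0.011
grasp_force: 102.0
```

```bash
python3 - <<'E'
from h import *
o=bot.get_obs(); go(o["tcp_pos"])
s=cam("side"); save(s,"s9"); 
tip=o["tcp_pos"]+o["eef_rot"]@[.105,0,0]+[0,0,.042]; print("tip",tip,pr(s,tip))
R=rot(CY).T@(tip[:2]-CASE); th=np.arctan2(tip[2]-.036,.065-R[0]); print("local",R,"th",th)
for t in (0,th): print("lid edge mid/left/right",pr(s,[case(.065-.136*np.cos(t),y,.036+.136*np.sin(t)) for y in(0,.13,-.13)]).round(0).tolist())
cv2.imwrite("pics/m9.png",cv2.resize(s["p"][180:380,180:400],(660,600)))
E
```

```text
clk 14.5 tcp [0.4426 0.1662 0.0391] yaw 0.027 w 11.0 F [-1.5  0.2 -2. ]
units dx 0.00 dy 0.00 dz 0.00 roll 0.00
tip [0.54757037 0.16902348 0.08127204] [[285.05259812 288.37091195]]
local [-0.02904065  0.00042285] th 0.44866467163770757
lid edge mid/left/right [[301.0, 313.0], [257.0, 352.0], [339.0, 280.0]]
lid edge mid/left/right [[296.0, 290.0], [249.0, 328.0], [335.0, 257.0]]
```

View pics/m9.png

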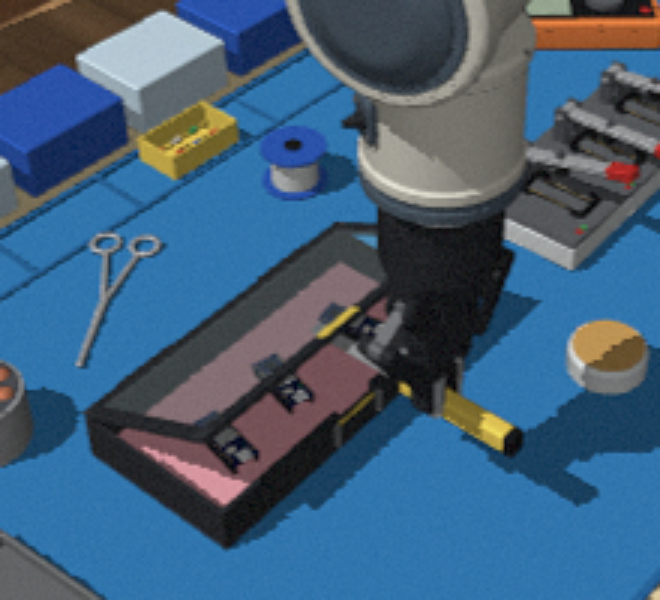

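The lid is at about 0.45 rad, with its left front corner at (250,327) as predicted. I'll continue the arc.

servo_tool([
  {"dx":0.08,"dy":0,"dz":-0.16,"roll":0,"gripper":0},
  {"dx":0.09,"dy":0,"dz":-0.15,"roll":0,"gripper":0},
  {"dx":0.1,"dy":0,"dz":-0.15,"roll":0,"gripper":0},
  {"dx":0.1,"dy":0,"dz":-0.14,"roll":0,"gripper":0},
  {"dx":0.11,"dy":0,"dz":-0.14,"roll":0,"gripper":0},
  {"dx":0.12,"dy":0,"dz":-0.13,"roll":0,"gripper":0},
  {"dx":0.12,"dy":0,"dz":-0.13,"roll":0,"gripper":0},
  {"dx":0.13,"dy":0,"dz":-0.12,"roll":0,"gripper":0},
  {"dx":0.13,"dy":0,"dz":-0.11,"roll":0,"gripper":0},
  {"dx":0.13,"dy":0,"dz":-0.1,"roll":0,"gripper":0},
  {"dx":0.14,"dy":0,"dz":-0.09,"roll":0,"gripper":0},
  {"dx":0.14,"dy":0,"dz":-0.09,"roll":0,"gripper":0},
  {"dx":0.15,"dy":0,"dz":-0.08,"roll":0,"gripper":0},
  {"dx":0.15,"dy":0,"dz":-0.07,"roll":0,"gripper":0},
  {"dx":0.15,"dy":0,"dz":-0.07,"roll":0,"gripper":0},
  {"dx":0.16,"dy":0,"dz":-0.06,"roll":0,"gripper":0},
  {"dx":0.16,"dy":0,"dz":-0.05,"roll":0,"gripper":0},
])

```text
clock: 15.98
tcp_pos: [0.5069, 0.1678, 0.0935]
eef_rot: [[1.0, 0.027, 0.0], [0.027, -1.0, 0.0], [0.0, -0.0, -1.0]]
ft_force: [-2.4, 0.6, -0.8]
width: 0.0107
grasp_force: 102.1
```

```bash
cat >> h.py <<'E'
def lidth():
    o=bot.get_obs(); tip=o["tcp_pos"]+o["eef_rot"]@[.105,0,0]+[0,0,.042]; R=rot(CY).T@(tip[:2]-CASE)
    print("local",R.round(4),"z %.4f"%tip[2],"th %.3f"%np.arctan2(tip[2]-.036,.065-R[0]),"r",np.hypot(tip[2]-.036,.065-R[0]).round(4),o["ft_force"],o["width"])
E
python3 -c "
from h import *
lidth()"
```

```text
local [0.0353 0.0002] z 0.1355 th 1.281 r 0.1039 [-2.38595201  0.6487746  -0.83990041] 0.01068046830145557
```

servo_tool([
  {"dx":0.16,"dy":0,"dz":-0.04,"roll":0,"gripper":0},
  {"dx":0.16,"dy":0,"dz":-0.04,"roll":0,"gripper":0},
  {"dx":0.16,"dy":0,"dz":0,"roll":0,"gripper":0},
  {"dx":0.16,"dy":0,"dz":0,"roll":0,"gripper":0},
  {"dx":0.16,"dy":0,"dz":0,"roll":0,"gripper":0},
  {"dx":0.16,"dy":0,"dz":0,"roll":0,"gripper":0},
  {"dx":0.16,"dy":0,"dz":0,"roll":0,"gripper":0},
  {"dx":0.16,"dy":0,"dz":0,"roll":0,"gripper":0},
  {"dx":0.16,"dy":0,"dz":0,"roll":0,"gripper":0},
  {"dx":0.14,"dy":0,"dz":0,"roll":0,"gripper":0},
  {"dx":0,"dy":0,"dz":0,"roll":0,"gripper":0},
])

```text
clock: 16.9
tcp_pos: [0.5547, 0.1691, 0.0957]
eef_rot: [[1.0, 0.027, 0.001], [0.027, -1.0, 0.0], [0.001, -0.0, -1.0]]
ft_force: [0.1, 0.9, -0.9]
width: 0.0114
grasp_force: 103.3
```

```bash
python3 -c "
from h import *
lidth()
# tray fit from top image
from fit import *
c=load('top') if False else dict(np.load('top.npz')); c['p']=c['p'][:,:,::-1].copy(); b=blue(c)
for n,ax,r,s,st in(('L',0,range(245,320),145,-1),('R',0,range(245,320),150,1),('F',1,range(135,165),290,1),('B',1,range(130,158),260,-1)):
    p,v,k,e=line(c,edge(b,ax,r,s,st),.014); a=np.arctan2(v[1],v[0]); print(n,p.round(4),((a+np.pi/4)%(np.pi/2)-np.pi/4).round(4),k,e.round(4))
"
```

```text
local [0.0831 0.0001] z 0.1377 th 1.747 r 0.1033 [ 0.06137517  0.89046707 -0.92333224] 0.011369356251633543
L [0.5095 0.4769] 0.0793 75 0.0007
R [0.5083 0.3736] 0.0778 70 0.0007
F [0.4037 0.4122] 0.083 30 0.0006
B [0.6225 0.4321] 0.069 28 0.0007
```

servo_tool([
  {"dx":-0.5,"dy":0,"dz":0,"roll":0,"gripper":0},
  {"dx":-0.9,"dy":0,"dz":-0.2,"roll":0,"gripper":0},
  {"dx":-0.9,"dy":0,"dz":-0.2,"roll":0,"gripper":0},
  {"dx":-0.7,"dy":0,"dz":0,"roll":0,"gripper":0},
  {"dx":0.1,"dy":-0.5,"dz":0,"roll":0,"gripper":0},
  {"dx":0.14,"dy":-1.0,"dz":0,"roll":0,"gripper":0},
  {"dx":0.14,"dy":-1.0,"dz":0,"roll":0,"gripper":0},
  {"dx":0.14,"dy":-1.0,"dz":0,"roll":0,"gripper":0},
  {"dx":0.14,"dy":-1.0,"dz":0,"roll":0,"gripper":0},
  {"dx":0.14,"dy":-1.0,"dz":0,"roll":0,"gripper":0},
  {"dx":0.14,"dy":-1.0,"dz":0,"roll":0,"gripper":0},
  {"dx":0.14,"dy":-1.0,"dz":0,"roll":0,"gripper":0},
  {"dx":0.09,"dy":-0.7,"dz":0,"roll":0,"gripper":0},
  {"dx":0,"dy":-0.3,"dz":0,"roll":-0.49,"gripper":0},
  {"dx":0,"dy":0,"dz":0.6,"roll":0,"gripper":0},
  {"dx":0,"dy":0,"dz":0.8,"roll":0,"gripper":0},
  {"dx":0,"dy":0,"dz":0.8,"roll":0,"gripper":0},
  {"dx":0,"dy":0,"dz":0.6,"roll":0,"gripper":0},
  {"dx":0,"dy":0,"dz":0,"roll":0,"gripper":0},
])

```text
clock: 18.48
tcp_pos: [0.4903, 0.4212, 0.0203]
eef_rot: [[0.997, 0.078, -0.004], [0.078, -0.997, -0.003], [-0.004, 0.003, -1.0]]
ft_force: [-1.6, -0.8, -1.8]
width: 0.0112
grasp_force: 102.2
```

```bash
python3 -c "
from h import *
go((.493,.4236,-.0285),.078)
o=bot.get_obs();R=o['eef_rot']; s=cam('top');save(s,'t10')
tip=o['tcp_pos']+R@[.105,0,0]+[0,0,.042]; print(tip,pr(s,tip))
"
```

```text
clk 18.5 tcp [0.4903 0.4212 0.0203] yaw 0.078 w 11.2 F [-1.6 -0.8 -1.8]
units dx 0.10 dy -0.08 dz 1.63 roll 0.00
[0.59494268 0.42942931 0.06185254] [[135.54658034 243.64612836]]
```

servo_tool([
  {"dx":0.1,"dy":-0.08,"dz":0.5,"roll":0,"gripper":0},
  {"dx":0,"dy":0,"dz":0.5,"roll":0,"gripper":0},
  {"dx":0,"dy":0,"dz":0.3,"roll":0,"gripper":0},
  {"dx":0,"dy":0,"dz":0.2,"roll":0,"gripper":0},
  {"dx":0,"dy":0,"dz":0.13,"roll":0,"gripper":0},
  {"dx":0,"dy":0,"dz":0,"roll":0,"gripper":0},
  {"dx":0,"dy":0,"dz":0,"roll":0,"gripper":40},
  {"dx":0,"dy":0,"dz":0,"roll":0,"gripper":40},
  {"dx":0,"dy":0,"dz":0,"roll":0,"gripper":40},
  {"dx":0,"dy":0,"dz":0,"roll":0,"gripper":40},
  {"dx":0,"dy":0,"dz":-0.4,"roll":0,"gripper":40},
  {"dx":0,"dy":0,"dz":-0.8,"roll":0,"gripper":40},
  {"dx":0,"dy":0,"dz":-0.9,"roll":0,"gripper":40},
  {"dx":0,"dy":0,"dz":-0.9,"roll":0,"gripper":40},
  {"dx":0,"dy":0,"dz":-0.9,"roll":0,"gripper":40},
  {"dx":0,"dy":0,"dz":-0.9,"roll":0,"gripper":40},
  {"dx":0,"dy":0,"dz":-0.9,"roll":0,"gripper":40},
  {"dx":0,"dy":0,"dz":0,"roll":0,"gripper":40},
])

```text
clock: 20.03
tcp_pos: [0.497, 0.4268, 0.1526]
eef_rot: [[0.997, 0.078, 0.007], [0.078, -0.997, 0.005], [0.007, -0.004, -1.0]]
ft_force: [1.0, 0.7, -0.3]
width: 0.0397
grasp_force: 0.0
```

```bash
python3 -c "
from h import *
o=bot.get_obs()
c=cam('wrist');save(c,'w11')
h=cv2.cvtColor(c['p'],cv2.COLOR_BGR2HSV); m=cv2.inRange(h,(20,120,80),(35,255,255)); n,l,s,ce=cv2.connectedComponentsWithStats(m)
i=1+np.argmax(s[1:,4]); print('yellow',s[i],un(c,ce[i],.02))
# go to above jig/case view: target over case for board view
go(case(-.03,0,.16),CY)
"
```

```text
yellow [ 309  196   19  108 1912] [[0.480392   0.42245554 0.02      ]]
clk 20.1 tcp [0.4962 0.4262 0.15  ] yaw 0.078 w 39.7 F [ 0.   0.1 -0.5]
units dx 1.00 dy 8.69 dz -0.35 roll 0.48
```

servo_tool([
  {"dx":0,"dy":0.5,"dz":-0.35,"roll":0,"gripper":40},
  {"dx":0.1,"dy":0.95,"dz":0,"roll":0,"gripper":40},
  {"dx":0.1,"dy":0.95,"dz":0,"roll":0,"gripper":40},
  {"dx":0.1,"dy":0.95,"dz":0,"roll":0,"gripper":40},
  {"dx":0.1,"dy":0.95,"dz":0,"roll":0,"gripper":40},
  {"dx":0.15,"dy":0.95,"dz":0,"roll":0,"gripper":40},
  {"dx":0.15,"dy":0.95,"dz":0,"roll":0,"gripper":40},
  {"dx":0.15,"dy":0.95,"dz":0,"roll":0,"gripper":40},
  {"dx":0.15,"dy":0.95,"dz":0,"roll":0,"gripper":40},
  {"dx":0,"dy":0.6,"dz":0,"roll":0.48,"gripper":40},
  {"dx":0,"dy":0,"dz":0,"roll":0,"gripper":40},
  {"dx":0,"dy":0,"dz":0,"roll":0,"gripper":40},
])

```text
clock: 21.08
tcp_pos: [0.5447, 0.1661, 0.1563]
eef_rot: [[1.0, 0.026, -0.001], [0.026, -1.0, -0.0], [-0.001, 0.0, -1.0]]
ft_force: [0.2, -0.1, 0.4]
width: 0.0397
grasp_force: 0.0
```

```bash
python3 -c "
from h import *
go(case(-.03,0,.16),CY)
c=cam('wrist');save(c,'w12')
u=pr(c,[case(x,y,.005) for x in(-.061,.061) for y in(.126,-.126)]); print(u.round(0).tolist())
"
```

```text
clk 21.1 tcp [0.5447 0.1661 0.1563] yaw 0.026 w 39.7 F [ 0.2 -0.1  0.4]
units dx 0.07 dy -0.08 dz -0.12 roll -0.02
[[153.0, 256.0], [468.0, 256.0], [135.0, 94.0], [484.0, 94.0]]
```

View pics/w12.png

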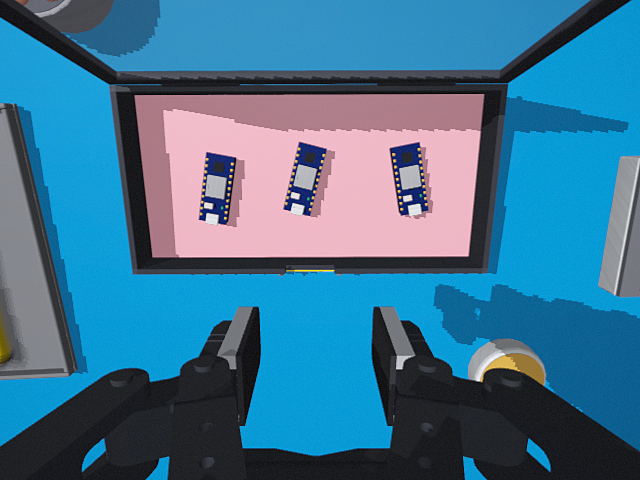

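The wrist view shows three boards with silver plugs to the front at (210,217), (296,210) and (415,210), and the lid open behind. I'll fit rectangles to them.

```bash
cat > boards.py <<'E'
from h import *
def find(c,zt=.015,show=True):
    h=cv2.cvtColor(c["p"],cv2.COLOR_BGR2HSV).astype(int)
    poly=pr(c,[case(x,y,.005) for x,y in((-.058,.122),(.058,.122),(.058,-.122),(-.058,-.122))])
    reg=np.zeros((480,640),np.uint8); cv2.fillPoly(reg,[poly.astype(np.int32)],255)
    m=((h[...,0]>100)&(h[...,0]<130)&(h[...,1]>90)&(reg>0)).astype(np.uint8)
    m=cv2.morphologyEx(m,cv2.MORPH_CLOSE,np.ones((9,9),np.uint8))
    cs=[k for k in cv2.findContours(m,cv2.RETR_EXTERNAL,cv2.CHAIN_APPROX_NONE)[0] if cv2.contourArea(k)>400]
    out=[]
    for k in cs:
        P=un(c,k[:,0,:],zt)[:,:2]*1000
        (x,y),(w,hh),a=cv2.minAreaRect(P.astype(np.float32)); a=np.radians(a if w>hh else a+90); a=(a+np.pi/2)%np.pi-np.pi/2
        out.append((x/1e3,y/1e3,a)); print("board",round(x/1e3,4),round(y/1e3,4),"yaw %.3f"%a,"size %.1f %.1f"%(max(w,hh),min(w,hh)),"local",(rot(CY).T@([x/1e3,y/1e3]-CASE)).round(4))
    return out
E
python3 - <<'E'
from boards import *
c=load("w12"); find(c)
# levers: red tabs in wj
j=load("wj"); h=cv2.cvtColor(j["p"],cv2.COLOR_BGR2HSV); m=cv2.inRange(h,(0,150,100),(6,255,255))|cv2.inRange(h,(174,150,100),(180,255,255))
n,l,s,ce=cv2.connectedComponentsWithStats(m)
for i in range(1,n):
    if s[i,4]>60: print("tab",s[i],ce[i],(rot(JY).T@(un(j,ce[i],.056)[0,:2]-JIG)).round(4))
for y in(.073,0,-.073): print(pr(j,jig(-.058,y,.059)).round(0), pr(j,jig(.042-.1*np.cos(.2),y,.059+.1*np.sin(.2))).round(0))
E
```

```text
board 0.5684 0.2385 yaw -0.154 size 50.4 21.2 local [-0.0062  0.0693]
board 0.5793 0.0963 yaw 0.224 size 50.4 21.2 local [ 0.0006 -0.0732]
board 0.5773 0.1737 yaw -0.218 size 50.4 20.1 local [0.0008 0.0042]
tab [617  24  16  17 207] [624.73913043  31.79227053] [ 0.0845 -0.1979]
tab [202 229  20  35 691] [211.48914616 246.02460203] [-0.0615  0.0792]
tab [410 230  22  33 641] [420.48985959 246.26365055] [-0.0607 -0.0757]
[[219. 243.]] [[212. 247.]]
[[319. 243.]] [[319. 248.]]
[[418. 244.]] [[425. 248.]]
```

```bash
python3 - <<'E'
from h import *
def tabs(nm,lo):
    c=dict(np.load(nm+".npz")); p=c["p"]; p=p[:,:,::-1] if nm in("top","side") else p
    h=cv2.cvtColor(np.ascontiguousarray(p),cv2.COLOR_BGR2HSV); m=cv2.inRange(h,(0,150,90),(6,255,255))|cv2.inRange(h,(174,150,90),(180,255,255))
    n,l,s,ce=cv2.connectedComponentsWithStats(m); return c,ce[1:][s[1:,4]>lo]
V=[tabs(n,k) for n,k in(("top",15),("side",15),("wj",60),("w2",60))]
for i,y in enumerate((.073,0,-.073)):
    for th in np.arange(0,.31,.05):
        e=[]
        for c,ce in V:
            q=pr(c,jig(.042-.1*np.cos(th)+.004*np.sin(th),y,.054+.1*np.sin(th)+.004*np.cos(th)))[0]
            d=ce-q; k=np.argmin(np.hypot(*d.T)); e.append(d[k].round(1).tolist())
        print(i+1,"%.2f"%th,e)
E
```

```text
1 0.00 [[0.8, -1.4], [-1.2, -7.3], [-7.2, 3.8], [99.7, 10.5]]
1 0.05 [[0.5, -1.3], [-1.3, -5.5], [-5.7, 2.5], [105.8, 10.0]]
1 0.10 [[0.3, -1.1], [-1.3, -3.8], [-4.1, 1.5], [112.1, 9.8]]
1 0.15 [[0.0, -0.8], [-1.2, -2.0], [-2.5, 0.8], [118.6, 10.0]]
1 0.20 [[-0.2, -0.3], [-1.0, -0.2], [-0.8, 0.4], [125.4, 10.5]]
1 0.25 [[-0.4, 0.2], [-0.7, 1.7], [0.9, 0.5], [132.4, 11.4]]
1 0.30 [[-0.6, 0.9], [-0.3, 3.5], [2.7, 0.8], [139.5, 12.7]]
2 0.00 [[-0.2, -0.2], [-1.0, 0.8], [102.0, 3.4], [-1.6, 1.0]]
2 0.05 [[-0.6, -0.0], [-1.1, 2.5], [101.9, 2.1], [2.9, 0.3]]
2 0.10 [[-1.0, 0.2], [-1.1, 4.2], [101.9, 1.1], [7.5, -0.0]]
2 0.15 [[-1.3, 0.5], [-1.0, 6.0], [101.8, 0.4], [12.3, -0.0]]
2 0.20 [[-1.7, 1.0], [-0.9, 7.8], [101.8, 0.0], [17.2, 0.3]]
2 0.25 [[-2.1, 1.6], [-0.6, 9.6], [101.7, 0.0], [22.3, 1.1]]
2 0.30 [[-2.4, 2.3], [-0.3, 11.4], [101.6, 0.4], [27.5, 2.2]]
3 0.00 [[0.8, -0.4], [-0.6, -2.3], [2.7, 2.8], [-6.9, 2.3]]
3 0.05 [[0.2, -0.3], [-0.7, -0.7], [1.1, 1.5], [-4.1, 1.5]]
3 0.10 [[-0.3, -0.1], [-0.8, 1.0], [-0.6, 0.5], [-1.1, 1.0]]
3 0.15 [[-0.9, 0.3], [-0.8, 2.7], [-2.3, -0.2], [2.0, 0.8]]
3 0.20 [[-1.4, 0.7], [-0.6, 4.5], [-4.1, -0.6], [5.1, 1.0]]
3 0.25 [[-1.9, 1.3], [-0.4, 6.3], [-6.0, -0.6], [8.4, 1.6]]
3 0.30 [[-2.4, 2.0], [-0.1, 8.0], [-8.0, -0.3], [11.7, 2.5]]
```

```bash
python3 - <<'E'
from h import *
print(jig(-.0558,.073)); go(jig(-.0558,.073,.026),JY)
th=np.linspace(.21,2.1,18); print([(round(a,2),round(b,2)) for a,b in zip(np.diff(-100*np.cos(th)/30),np.diff(-100*np.sin(th)/30))])
E
```

```text
[ 0.48659626 -0.11566481  0.        ]
clk 21.1 tcp [0.5447 0.1669 0.1563] yaw 0.028 w 40.0 F [-0.2  0.5 -0.6]
units dx -2.19 dy 9.36 dz 4.35 roll -0.16
[(np.float64(0.1), np.float64(-0.36)), (np.float64(0.14), np.float64(-0.34)), (np.float64(0.17), np.float64(-0.33)), (np.float64(0.21), np.float64(-0.31)), (np.float64(0.24), np.float64(-0.28)), (np.float64(0.27), np.float64(-0.25)), (np.float64(0.3), np.float64(-0.22)), (np.float64(0.32), np.float64(-0.19)), (np.float64(0.34), np.float64(-0.15)), (np.float64(0.35), np.float64(-0.11)), (np.float64(0.36), np.float64(-0.07)), (np.float64(0.37), np.float64(-0.03)), (np.float64(0.37), np.float64(0.01)), (np.float64(0.37), np.float64(0.05)), (np.float64(0.36), np.float64(0.09)), (np.float64(0.35), np.float64(0.13)), (np.float64(0.33), np.float64(0.17))]
```

servo_tool([
  {"dx":-0.2,"dy":0.5,"dz":0,"roll":-0.16,"gripper":36},
  {"dx":-0.2,"dy":0.9,"dz":0,"roll":0,"gripper":36},
  {"dx":-0.2,"dy":0.9,"dz":0,"roll":0,"gripper":36},
  {"dx":-0.2,"dy":0.9,"dz":0,"roll":0,"gripper":36},
  {"dx":-0.2,"dy":0.9,"dz":0,"roll":0,"gripper":36},
  {"dx":-0.2,"dy":0.9,"dz":0,"roll":0,"gripper":36},
  {"dx":-0.2,"dy":0.9,"dz":0,"roll":0,"gripper":36},
  {"dx":-0.2,"dy":0.9,"dz":0,"roll":0,"gripper":36},
  {"dx":-0.2,"dy":0.9,"dz":0,"roll":0,"gripper":36},
  {"dx":-0.2,"dy":0.9,"dz":0,"roll":0,"gripper":36},
  {"dx":-0.2,"dy":0.7,"dz":0.5,"roll":0,"gripper":36},
  {"dx":0,"dy":0,"dz":0.9,"roll":0,"gripper":36},
  {"dx":0,"dy":0,"dz":0.9,"roll":0,"gripper":36},
  {"dx":0,"dy":0,"dz":0.4,"roll":0,"gripper":36},
  {"dx":0,"dy":0,"dz":0,"roll":0,"gripper":36},
  {"dx":0,"dy":0,"dz":0,"roll":0,"gripper":36},
], squeeze=30)

```text
clock: 22.47
tcp_pos: [0.4913, -0.1135, 0.0752]
eef_rot: [[0.999, 0.046, -0.001], [0.046, -0.999, 0.001], [-0.001, -0.001, -1.0]]
ft_force: [1.1, -0.0, 0.1]
width: 0.0357
grasp_force: 0.0
```

```bash
python3 - <<'E'
from h import *
go(jig(-.0558,.073,.026),JY)
E
```

```text
clk 22.5 tcp [ 0.4913 -0.1135  0.0752] yaw 0.046 w 35.7 F [ 1.1 -0.   0.1]
units dx -0.16 dy 0.07 dz 1.64 roll 0.01
```

servo_tool([
  {"dx":-0.16,"dy":0.07,"dz":0.2,"roll":0,"gripper":36},
  {"dx":0,"dy":0,"dz":0.5,"roll":0,"gripper":36},
  {"dx":0,"dy":0,"dz":0.5,"roll":0,"gripper":36},
  {"dx":0,"dy":0,"dz":0.44,"roll":0,"gripper":36},
  {"dx":0,"dy":0,"dz":0,"roll":0,"gripper":36},
  {"dx":0,"dy":0,"dz":0,"roll":0,"gripper":0},
  {"dx":0,"dy":0,"dz":0,"roll":0,"gripper":0},
  {"dx":0,"dy":0,"dz":0,"roll":0,"gripper":0},
  {"dx":0,"dy":0,"dz":0,"roll":0,"gripper":0},
  {"dx":0,"dy":0,"dz":0,"roll":0,"gripper":0},
])

```text
clock: 23.3
tcp_pos: [0.4867, -0.1146, 0.0271]
eef_rot: [[0.999, 0.044, 0.0], [0.044, -0.999, 0.002], [0.0, -0.002, -1.0]]
ft_force: [4.3, 23.3, -2.5]
width: 0.0132
grasp_force: 33.0
```

servo_tool([
  {"dx":0,"dy":-0.05,"dz":0,"roll":0,"gripper":0},
  {"dx":0,"dy":0,"dz":0,"roll":0,"gripper":0},
  {"dx":0.1,"dy":0,"dz":-0.36,"roll":0,"gripper":0},
  {"dx":0.14,"dy":0,"dz":-0.34,"roll":0,"gripper":0},
  {"dx":0.17,"dy":0,"dz":-0.33,"roll":0,"gripper":0},
  {"dx":0.21,"dy":0,"dz":-0.31,"roll":0,"gripper":0},
  {"dx":0.24,"dy":0,"dz":-0.28,"roll":0,"gripper":0},
  {"dx":0.27,"dy":0,"dz":-0.25,"roll":0,"gripper":0},
  {"dx":0,"dy":0,"dz":0,"roll":0,"gripper":0},
])

```text
clock: 24.05
tcp_pos: [0.5219, -0.1126, 0.0845]
eef_rot: [[0.999, 0.045, 0.002], [0.045, -0.999, 0.001], [0.002, -0.001, -1.0]]
ft_force: [-2.1, 10.4, 0.6]
width: 0.0134
grasp_force: 31.3
```

servo_tool([
  {"dx":0.3,"dy":-0.04,"dz":-0.22,"roll":0,"gripper":0},
  {"dx":0.32,"dy":0,"dz":-0.19,"roll":0,"gripper":0},
  {"dx":0.34,"dy":0,"dz":-0.15,"roll":0,"gripper":0},
  {"dx":0.35,"dy":0,"dz":-0.11,"roll":0,"gripper":0},
  {"dx":0.36,"dy":0,"dz":-0.07,"roll":0,"gripper":0},
  {"dx":0.37,"dy":0,"dz":-0.03,"roll":0,"gripper":0},
  {"dx":0.37,"dy":0,"dz":0.01,"roll":0,"gripper":0},
  {"dx":0.37,"dy":0,"dz":0.05,"roll":0,"gripper":0},
  {"dx":0.36,"dy":0,"dz":0.09,"roll":0,"gripper":0},
  {"dx":0.35,"dy":0,"dz":0.13,"roll":0,"gripper":0},
  {"dx":0.33,"dy":0,"dz":0.17,"roll":0,"gripper":0},
  {"dx":0,"dy":0,"dz":0,"roll":0,"gripper":0},
  {"dx":0,"dy":0,"dz":0,"roll":0,"gripper":0},
])

```text
clock: 25.13
tcp_pos: [0.6368, -0.1073, 0.0939]
eef_rot: [[0.999, 0.045, 0.004], [0.045, -0.999, -0.001], [0.004, 0.001, -1.0]]
ft_force: [1.8, 0.6, 6.6]
width: 0.0124
grasp_force: 30.7
```

```bash
cat >> h.py <<'E'
def lev(y,off=.049):
    o=bot.get_obs(); p=rot(JY).T@(o["tcp_pos"][:2]-JIG); z=o["tcp_pos"][2]+off
    print("lever local",p.round(4),"th %.3f r %.4f"%(np.arctan2(z-.054,.042-p[0]),np.hypot(z-.054,.042-p[0])),"dy",(p[1]-y).round(4),o["ft_force"].round(1),o["width"].round(4))
E
python3 -c "
from h import *
lev(.073)"
```

```text
Traceback (most recent call last):
  File "h.py", line 41, in lev
    print("lever local",p.round(4),"th %.3f r %.4f"%(np.arctan2(z-.054,.042-p[0]),np.hypot(z-.054,.042-p[0])),"dy",(p[1]-y).round(4),o["ft_force"].round(1),o["width"].round(4))
                                                                                                                                                            ^^^^^^^^^^^^^^^^
AttributeError: 'float' object has no attribute 'round'
```

servo_tool([
  {"dx":0,"dy":0,"dz":0,"roll":0,"gripper":40},
  {"dx":0,"dy":0,"dz":0,"roll":0,"gripper":40},
  {"dx":0,"dy":0,"dz":0,"roll":0,"gripper":40},
  {"dx":0,"dy":0,"dz":-0.6,"roll":0,"gripper":40},
  {"dx":0,"dy":0,"dz":-0.9,"roll":0,"gripper":40},
  {"dx":0,"dy":0,"dz":-0.9,"roll":0,"gripper":40},
  {"dx":0,"dy":0,"dz":0,"roll":0,"gripper":40},
], squeeze=40)

```text
clock: 25.72
tcp_pos: [0.6374, -0.1079, 0.1694]
eef_rot: [[0.999, 0.045, 0.007], [0.045, -0.999, -0.002], [0.007, 0.002, -1.0]]
ft_force: [1.7, 0.2, 1.3]
width: 0.0396
grasp_force: 0.0
```

```bash
sed -i 's/o\["width"\].round(4)/round(float(o["width"]),4)/' h.py; python3 - <<'E'
from h import *
lev(.073)
go((.5793,.0963,.08),.224)
j=cam("wrist"); save(j,"w13")
s=cam("side"); save(s,"s13")
h=cv2.cvtColor(s["p"],cv2.COLOR_BGR2HSV); m=cv2.inRange(h,(0,150,90),(6,255,255))|cv2.inRange(h,(174,150,90),(180,255,255))
n,l,st,ce=cv2.connectedComponentsWithStats(m); print(ce[1:][st[1:,4]>15].round(0).tolist()); print([pr(s,jig(.042-.1*np.cos(t),.073,.054+.1*np.sin(t))).round(0).tolist() for t in(1.9,2.0,2.1)])
E
```

```text
lever local [0.0952 0.074 ] th 1.884 r 0.1728 dy 0.001 [1.7 0.2 1.3] 0.0396
clk 25.7 tcp [ 0.6374 -0.1079  0.1694] yaw 0.045 w 39.6 F [1.7 0.2 1.3]
units dx -1.65 dy -6.89 dz 2.95 roll -1.71
[[340.0, 193.0], [418.0, 214.0], [403.0, 230.0]]
[[[344.0, 193.0]], [[341.0, 193.0]], [[338.0, 193.0]]]
```

```bash
python3 - <<'E'
from h import *
go((.5754,.0954,.05),.224)
E
```

```text
clk 25.8 tcp [ 0.6355 -0.1074  0.1652] yaw 0.045 w 40.4 F [ 0.   0.1 -0.4]
units dx -1.71 dy -6.85 dz 3.83 roll -1.71
```

servo_tool([
  {"dx":-0.5,"dy":0,"dz":-0.1,"roll":0,"gripper":40},
  {"dx":-0.8,"dy":-0.4,"dz":0,"roll":0,"gripper":40},
  {"dx":-0.41,"dy":-0.8,"dz":0,"roll":0,"gripper":40},
  {"dx":0,"dy":-0.95,"dz":0,"roll":0,"gripper":40},
  {"dx":0,"dy":-0.95,"dz":0,"roll":0,"gripper":40},
  {"dx":0,"dy":-0.95,"dz":0,"roll":0,"gripper":40},
  {"dx":0,"dy":-0.95,"dz":0,"roll":0,"gripper":40},
  {"dx":0,"dy":-0.95,"dz":0,"roll":0,"gripper":40},
  {"dx":0,"dy":-0.9,"dz":0,"roll":0,"gripper":40},
  {"dx":0,"dy":0,"dz":0,"roll":-0.85,"gripper":40},
  {"dx":0,"dy":0,"dz":0,"roll":-0.86,"gripper":40},
  {"dx":0,"dy":0,"dz":0.7,"roll":0,"gripper":40},
  {"dx":0,"dy":0,"dz":0.9,"roll":0,"gripper":40},
  {"dx":0,"dy":0,"dz":0.9,"roll":0,"gripper":40},
  {"dx":0,"dy":0,"dz":0.9,"roll":0,"gripper":40},
  {"dx":0,"dy":0,"dz":0.4,"roll":0,"gripper":40},
  {"dx":0,"dy":0,"dz":0,"roll":0,"gripper":40},
  {"dx":0,"dy":0,"dz":0,"roll":0,"gripper":40},
])

```text
clock: 27.32
tcp_pos: [0.5736, 0.0956, 0.0521]
eef_rot: [[0.975, 0.222, -0.002], [0.222, -0.975, -0.0], [-0.002, -0.0, -1.0]]
ft_force: [0.1, -0.5, 0.3]
width: 0.0401
grasp_force: 0.0
```

```bash
python3 - <<'E'
from boards import *
go((.5754,.0954,-.031),.224)
c=cam("wrist"); save(c,"w14"); find(c)
E
```

```text
clk 27.3 tcp [0.5736 0.0956 0.0521] yaw 0.224 w 40.1 F [ 0.1 -0.5  0.3]
units dx 0.06 dy 0.02 dz 2.77 roll -0.00
board 0.5798 0.0958 yaw 0.214 size 50.8 20.4 local [ 0.0011 -0.0737]
board 0.578 0.1731 yaw -0.222 size 51.5 21.5 local [0.0015 0.0036]
board 0.5692 0.2371 yaw -0.155 size 51.8 24.4 local [-0.0055  0.0678]
```

servo_tool([
  {"dx":0.07,"dy":0.03,"dz":0.5,"roll":0,"gripper":40},
  {"dx":0,"dy":0,"dz":0.7,"roll":0,"gripper":40},
  {"dx":0,"dy":0,"dz":0.7,"roll":0,"gripper":40},
  {"dx":0,"dy":0,"dz":0.5,"roll":0,"gripper":40},
  {"dx":0,"dy":0,"dz":0.35,"roll":0,"gripper":40},
  {"dx":0,"dy":0,"dz":0,"roll":0,"gripper":40},
  {"dx":0,"dy":0,"dz":0,"roll":0,"gripper":10},
  {"dx":0,"dy":0,"dz":0,"roll":0,"gripper":10},
  {"dx":0,"dy":0,"dz":0,"roll":0,"gripper":10},
  {"dx":0,"dy":0,"dz":0,"roll":0,"gripper":10},
  {"dx":0,"dy":0,"dz":0,"roll":0,"gripper":10},
  {"dx":0,"dy":0,"dz":0,"roll":0,"gripper":10},
])

```text
clock: 28.37
tcp_pos: [0.5777, 0.0954, -0.0283]
eef_rot: [[0.975, 0.222, 0.002], [0.222, -0.975, 0.0], [0.002, 0.0, -1.0]]
ft_force: [-0.3, 0.5, 8.4]
width: 0.0197
grasp_force: 40.1
```

servo_tool([
  {"dx":0,"dy":0,"dz":-0.3,"roll":0,"gripper":10},
  {"dx":0,"dy":0,"dz":-0.7,"roll":0,"gripper":10},
  {"dx":0,"dy":0,"dz":-0.9,"roll":0,"gripper":10},
  {"dx":0,"dy":0,"dz":-0.9,"roll":0,"gripper":10},
  {"dx":0,"dy":0,"dz":-0.9,"roll":0,"gripper":10},
  {"dx":0,"dy":0,"dz":-0.9,"roll":0,"gripper":10},
  {"dx":0,"dy":0,"dz":-0.3,"roll":0.85,"gripper":10},
  {"dx":0,"dy":0,"dz":0,"roll":0.86,"gripper":10},
  {"dx":0,"dy":0,"dz":0,"roll":0,"gripper":10},
])

```text
clock: 29.12
tcp_pos: [0.5773, 0.0953, 0.1193]
eef_rot: [[0.999, 0.04, 0.003], [0.04, -0.999, 0.0], [0.003, -0.0, -1.0]]
ft_force: [-0.0, -0.1, -0.6]
width: 0.0196
grasp_force: 39.2
```

```bash
python3 - <<'E'
from h import *
go(jig(-.002,.0735,.06),JY)
c=cam("wrist"); save(c,"w15")
h=cv2.cvtColor(c["p"],cv2.COLOR_BGR2HSV); print(h[230:330:8,315].tolist())
E
```

```text
clk 29.1 tcp [0.5773 0.0953 0.1193] yaw 0.040 w 19.6 F [-0.  -0.1 -0.6]
units dx -1.52 dy 6.88 dz 1.97 roll -0.05
[[172, 57, 244], [173, 59, 243], [172, 59, 244], [173, 58, 247], [114, 225, 111], [114, 209, 111], [110, 33, 46], [114, 28, 45], [114, 145, 74], [116, 55, 107], [115, 8, 193], [116, 9, 193], [115, 11, 140]]
```

servo_tool([
  {"dx":-0.2,"dy":0.4,"dz":0,"roll":-0.05,"gripper":10},
  {"dx":-0.2,"dy":0.9,"dz":0,"roll":0,"gripper":10},
  {"dx":-0.2,"dy":0.9,"dz":0,"roll":0,"gripper":10},
  {"dx":-0.2,"dy":0.9,"dz":0,"roll":0,"gripper":10},
  {"dx":-0.2,"dy":0.9,"dz":0,"roll":0,"gripper":10},
  {"dx":-0.2,"dy":0.9,"dz":0,"roll":0,"gripper":10},
  {"dx":-0.2,"dy":0.9,"dz":0,"roll":0,"gripper":10},
  {"dx":-0.12,"dy":0.7,"dz":0,"roll":0,"gripper":10},
  {"dx":0,"dy":0.35,"dz":0.3,"roll":0,"gripper":10},
  {"dx":0,"dy":0,"dz":0.7,"roll":0,"gripper":10},
  {"dx":0,"dy":0,"dz":0.7,"roll":0,"gripper":10},
  {"dx":0,"dy":0,"dz":0.3,"roll":0,"gripper":10},
  {"dx":0,"dy":0,"dz":0,"roll":0,"gripper":10},
  {"dx":0,"dy":0,"dz":0,"roll":0,"gripper":10},
])

```text
clock: 30.33
tcp_pos: [0.5413, -0.1118, 0.0572]
eef_rot: [[0.999, 0.052, -0.001], [0.052, -0.999, 0.0], [-0.001, -0.0, -1.0]]
ft_force: [0.2, 0.3, 0.7]
width: 0.0194
grasp_force: 39.2
```

```bash
cat >> h.py <<'E'
HE=np.array([[3.41492786e-04,-9.61715185e-01,-2.74050699e-01,6.85268929e-02],[9.99999178e-01,-1.03085234e-05,1.28226773e-03,9.05261518e-04],[-1.23600141e-03,-2.74050912e-01,9.61714391e-01,-1.80215600e-01]])
def intool(c,uv,zt):
    d=HE[:,:3]@np.linalg.inv(c["K"])@np.r_[uv,1.]; return HE[:,3]+d*((zt-HE[2,3])/d[2])
def boardedge(c,zt=-.0433):
    """rear edge of the held board in tool coordinates"""
    h=cv2.cvtColor(c["p"],cv2.COLOR_BGR2HSV).astype(int); pc=pf=None
    m=((h[...,0]>106)&(h[...,0]<125)&(h[...,1]>150)&(h[...,2]<140)&(h[...,2]>60)).astype(np.uint8); m[:200]=0; m[340:]=0; m[:,:270]=0; m[:,360:]=0
    n,l,s,ce=cv2.connectedComponentsWithStats(m); 
    ys,xs=np.nonzero(m); top=[(x,ys[xs==x].min()) for x in np.unique(xs)]
    top=np.array(top); r=np.median(top[:,1]); print("row",r,"cols",xs.min(),xs.max(),"rear edge x_tool",intool(c,(315,r-.5),zt).round(4), "y range",intool(c,(xs.min(),r),zt)[1].round(4),intool(c,(xs.max(),r),zt)[1].round(4))
E
python3 - <<'E'
from h import *
go(jig(-.002,.0735,-.004),JY)
boardedge(load("w15"))
c=cam("wrist"); save(c,"w16"); boardedge(c)
E
```

```text
clk 30.3 tcp [ 0.5413 -0.1118  0.0572] yaw 0.052 w 19.4 F [0.2 0.3 0.7]
units dx -0.03 dy 0.03 dz 2.04 roll 0.06
row 258.0 cols 285 346 rear edge x_tool [ 0.0275  0.0008 -0.0433] y range -0.0091 0.0111
row 257.0 cols 285 347 rear edge x_tool [ 0.0279  0.0008 -0.0433] y range -0.0091 0.0114
```

servo_tool([
  {"dx":-0.03,"dy":0.03,"dz":0.4,"roll":0.06,"gripper":10},
  {"dx":0,"dy":0,"dz":0.6,"roll":0,"gripper":10},
  {"dx":0,"dy":0,"dz":0.5,"roll":0,"gripper":10},
  {"dx":0,"dy":0,"dz":0.2,"roll":0,"gripper":10},
  {"dx":0,"dy":0,"dz":0,"roll":0,"gripper":10},
  {"dx":0,"dy":0,"dz":0.1,"roll":0,"gripper":10},
  {"dx":0,"dy":0,"dz":0.1,"roll":0,"gripper":10},
  {"dx":0,"dy":0,"dz":0.1,"roll":0,"gripper":10},
  {"dx":0,"dy":0,"dz":0.06,"roll":0,"gripper":10},
  {"dx":0,"dy":0,"dz":0,"roll":0,"gripper":10},
  {"dx":0,"dy":0,"dz":0,"roll":0,"gripper":10},
])

```text
clock: 31.3
tcp_pos: [0.5406, -0.1131, -0.0043]
eef_rot: [[0.999, 0.044, 0.0], [0.044, -0.999, -0.0], [0.0, 0.0, -1.0]]
ft_force: [0.2, -0.1, -0.3]
width: 0.0195
grasp_force: 39.2
```

```bash
python3 - <<'E'
from h import *
go(jig(-.002,.0735,-.0053),JY)
E
```

```text
clk 31.3 tcp [ 0.5406 -0.1131 -0.0043] yaw 0.044 w 19.5 F [ 0.2 -0.1 -0.3]
units dx -0.01 dy -0.01 dz 0.03 roll -0.01
```

servo_tool([
  {"dx":0,"dy":0,"dz":0.04,"roll":0,"gripper":10},
  {"dx":0,"dy":0,"dz":0,"roll":0,"gripper":10},
  {"dx":0,"dy":0,"dz":0,"roll":0,"gripper":36},
  {"dx":0,"dy":0,"dz":0,"roll":0,"gripper":36},
  {"dx":0,"dy":0,"dz":0,"roll":0,"gripper":36},
  {"dx":0,"dy":0,"dz":-0.3,"roll":0,"gripper":36},
  {"dx":0,"dy":0,"dz":-0.8,"roll":0,"gripper":36},
  {"dx":0,"dy":0,"dz":-0.95,"roll":0,"gripper":36},
  {"dx":0,"dy":0,"dz":-0.95,"roll":0,"gripper":36},
  {"dx":0,"dy":0,"dz":-0.95,"roll":0,"gripper":36},
  {"dx":0,"dy":0,"dz":-0.95,"roll":0,"gripper":36},
  {"dx":0,"dy":0,"dz":-0.95,"roll":0,"gripper":36},
  {"dx":0,"dy":0,"dz":0,"roll":0,"gripper":36},
  {"dx":0,"dy":0,"dz":0,"roll":0,"gripper":36},
])

```text
clock: 32.47
tcp_pos: [0.5414, -0.1134, 0.1719]
eef_rot: [[0.999, 0.044, 0.003], [0.044, -0.999, -0.001], [0.003, 0.001, -1.0]]
ft_force: [0.4, -0.2, 0.2]
width: 0.0357
grasp_force: 0.0
```

```bash
cat > nestchk.py <<'E'
from boards import *
def nest(c,y):
    """board seen near nest y: fit at top z .038; report in jig frame relative to the nest"""
    h=cv2.cvtColor(c["p"],cv2.COLOR_BGR2HSV).astype(int)
    poly=pr(c,[jig(a,y+b,.033) for a,b in((-.032,.018),(.032,.018),(.032,-.018),(-.032,-.018))])
    reg=np.zeros((480,640),np.uint8); cv2.fillPoly(reg,[poly.astype(np.int32)],255)
    m=((h[...,0]>106)&(h[...,0]<125)&(h[...,1]>130)&(reg>0)&(h[...,2]<160)).astype(np.uint8)
    m=cv2.morphologyEx(m,cv2.MORPH_CLOSE,np.ones((9,9),np.uint8)); k=max(cv2.findContours(m,0,1)[0],key=cv2.contourArea)
    P=un(c,k[:,0,:],.038)[:,:2]*1000; (x,yy),(w,hh),a=cv2.minAreaRect(P.astype(np.float32)); a=np.radians(a if w>hh else a+90); a=(a+np.pi/2)%np.pi-np.pi/2
    print("nest board rel",(rot(JY).T@(np.array([x,yy])/1e3-JIG)-[0,y]).round(4),"yaw rel %.3f"%(a-JY),"size %.1f %.1f"%(max(w,hh),min(w,hh)))
E
python3 - <<'E'
from nestchk import *
c=cam("wrist"); save(c,"w17"); nest(c,.073)
go((.6368,-.1073,.17),JY)
E
```

```text
nest board rel [ 0.0006 -0.0016] yaw rel 0.008 size 51.6 22.0
clk 32.5 tcp [ 0.5406 -0.1131  0.1704] yaw 0.044 w 35.8 F [-0.3 -0.  -0. ]
units dx 3.21 dy -0.05 dz 0.02 roll -0.01
```

servo_tool([
  {"dx":0.6,"dy":-0.05,"dz":0,"roll":0,"gripper":36},
  {"dx":0.9,"dy":0,"dz":0,"roll":0,"gripper":36},
  {"dx":0.9,"dy":0,"dz":0,"roll":0,"gripper":36},
  {"dx":0.6,"dy":0,"dz":0,"roll":0,"gripper":36},
  {"dx":0.21,"dy":0,"dz":0.3,"roll":0,"gripper":36},
  {"dx":0,"dy":0,"dz":0.8,"roll":0,"gripper":36},
  {"dx":0,"dy":0,"dz":0.8,"roll":0,"gripper":36},
  {"dx":0,"dy":0,"dz":0.65,"roll":0,"gripper":36},
  {"dx":0,"dy":0,"dz":0,"roll":0,"gripper":36},
  {"dx":0,"dy":0,"dz":0,"roll":0,"gripper":0},
  {"dx":0,"dy":0,"dz":0,"roll":0,"gripper":0},
  {"dx":0,"dy":0,"dz":0,"roll":0,"gripper":0},
  {"dx":0,"dy":0,"dz":0,"roll":0,"gripper":0},
  {"dx":0,"dy":0,"dz":0,"roll":0,"gripper":0},
], squeeze=30)

```text
clock: 33.68
tcp_pos: [0.6365, -0.1073, 0.0939]
eef_rot: [[0.999, 0.044, 0.0], [0.044, -0.999, 0.0], [0.0, -0.0, -1.0]]
ft_force: [-2.5, 1.6, -4.9]
width: 0.0131
grasp_force: 30.5
```

servo_tool([
  {"dx":-0.33,"dy":0,"dz":-0.17,"roll":0,"gripper":0},
  {"dx":-0.35,"dy":0,"dz":-0.13,"roll":0,"gripper":0},
  {"dx":-0.36,"dy":0,"dz":-0.09,"roll":0,"gripper":0},
  {"dx":-0.37,"dy":0,"dz":-0.05,"roll":0,"gripper":0},
  {"dx":-0.37,"dy":0,"dz":-0.01,"roll":0,"gripper":0},
  {"dx":-0.37,"dy":0,"dz":0.03,"roll":0,"gripper":0},
  {"dx":-0.36,"dy":0,"dz":0.07,"roll":0,"gripper":0},
  {"dx":-0.35,"dy":0,"dz":0.11,"roll":0,"gripper":0},
  {"dx":-0.34,"dy":0,"dz":0.15,"roll":0,"gripper":0},
  {"dx":-0.32,"dy":0,"dz":0.19,"roll":0,"gripper":0},
  {"dx":-0.3,"dy":0,"dz":0.22,"roll":0,"gripper":0},
  {"dx":-0.27,"dy":0,"dz":0.25,"roll":0,"gripper":0},
  {"dx":-0.24,"dy":0,"dz":0.28,"roll":0,"gripper":0},
  {"dx":-0.21,"dy":0,"dz":0.31,"roll":0,"gripper":0},
  {"dx":-0.17,"dy":0,"dz":0.33,"roll":0,"gripper":0},
  {"dx":-0.14,"dy":0,"dz":0.34,"roll":0,"gripper":0},
  {"dx":-0.1,"dy":0,"dz":0.36,"roll":0,"gripper":0},
  {"dx":-0.05,"dy":0,"dz":0.35,"roll":0,"gripper":0},
  {"dx":-0.02,"dy":0,"dz":0.3,"roll":0,"gripper":0},
  {"dx":0,"dy":0,"dz":0,"roll":0,"gripper":0},
])

```text
clock: 35.35
tcp_pos: [0.4845, -0.1139, 0.008]
eef_rot: [[0.999, 0.044, -0.002], [0.044, -0.999, 0.0], [-0.002, -0.0, -1.0]]
ft_force: [-6.9, -0.5, 1.2]
width: 0.0131
grasp_force: 33.8
```

```bash
python3 -c "
from h import *
lev(.073)"
```

```text
lever local [-0.0578  0.0749] th 0.030 r 0.0999 dy 0.0019 [-6.9 -0.5  1.2] 0.0131
```

servo_tool([
  {"dx":0,"dy":0,"dz":0.06,"roll":0,"gripper":0},
  {"dx":0,"dy":0,"dz":0.05,"roll":0,"gripper":0},
  {"dx":0,"dy":0,"dz":0.05,"roll":0,"gripper":0},
  {"dx":0,"dy":0,"dz":0.04,"roll":0,"gripper":0},
  {"dx":0,"dy":0,"dz":0,"roll":0,"gripper":0},
  {"dx":0,"dy":0,"dz":0,"roll":0,"gripper":0},
])

```text
clock: 35.85
tcp_pos: [0.4848, -0.1139, 0.0036]
eef_rot: [[0.999, 0.044, -0.001], [0.044, -0.999, -0.0], [-0.001, 0.0, -1.0]]
ft_force: [-11.7, 1.5, 14.2]
width: 0.013
grasp_force: 35.7
```

```bash
python3 -c "
from h import *
lev(.073); go(jig(-.058,.0015,.16),JY)"
```

```text
lever local [-0.0576  0.0748] th -0.014 r 0.0996 dy 0.0018 [-11.7   1.5  14.2] 0.013
clk 35.9 tcp [ 0.4848 -0.1139  0.0036] yaw 0.044 w 13.0 F [-11.7   1.5  14.2]
units dx -0.02 dy 2.44 dz -5.21 roll -0.01
```

servo_tool([
  {"dx":0,"dy":0,"dz":0,"roll":0,"gripper":36},
  {"dx":0,"dy":0,"dz":0,"roll":0,"gripper":36},
  {"dx":0,"dy":0,"dz":0,"roll":0,"gripper":36},
  {"dx":0,"dy":0,"dz":-0.8,"roll":0,"gripper":36},
  {"dx":0,"dy":0,"dz":-0.9,"roll":0,"gripper":36},
  {"dx":0,"dy":0.44,"dz":0,"roll":0,"gripper":36},
  {"dx":0,"dy":0.8,"dz":0,"roll":0,"gripper":36},
  {"dx":0,"dy":0.8,"dz":0,"roll":0,"gripper":36},
  {"dx":0,"dy":0.4,"dz":0,"roll":0,"gripper":36},
  {"dx":0,"dy":0,"dz":0.5,"roll":0,"gripper":36},
  {"dx":0,"dy":0,"dz":0.6,"roll":0,"gripper":36},
  {"dx":0,"dy":0,"dz":0.5,"roll":0,"gripper":36},
  {"dx":0,"dy":0,"dz":0,"roll":0,"gripper":36},
  {"dx":0,"dy":0,"dz":0,"roll":0,"gripper":0},
  {"dx":0,"dy":0,"dz":0,"roll":0,"gripper":0},
  {"dx":0,"dy":0,"dz":0,"roll":0,"gripper":0},
  {"dx":0,"dy":0,"dz":0,"roll":0,"gripper":0},
  {"dx":0,"dy":0,"dz":0,"roll":0,"gripper":0},
])

```text
clock: 37.35
tcp_pos: [0.4897, -0.1869, 0.0058]
eef_rot: [[0.999, 0.044, 0.001], [0.044, -0.999, -0.0], [0.001, 0.0, -1.0]]
ft_force: [1.0, 5.1, -0.2]
width: 0.0131
grasp_force: 33.3
```

```bash
python3 -c "
from h import *
lev(0); s=cam('side')
th=np.linspace(0,2.1,20); print([(float(round(a,2)),float(round(b,2))) for a,b in zip(np.diff(-100*np.cos(th)/30),np.diff(-100*np.sin(th)/30))])
"
```

```text
lever local [-0.0559  0.0017] th 0.008 r 0.0979 dy 0.0017 [ 1.   5.1 -0.2] 0.0131
[(0.02, -0.37), (0.06, -0.36), (0.1, -0.35), (0.14, -0.34), (0.18, -0.32), (0.21, -0.3), (0.24, -0.28), (0.27, -0.25), (0.3, -0.22), (0.32, -0.18), (0.34, -0.15), (0.35, -0.11), (0.36, -0.07), (0.37, -0.03), (0.37, 0.01), (0.36, 0.05), (0.36, 0.09), (0.34, 0.13), (0.33, 0.17)]
```

servo_tool([
  {"dx":0.0,"dy":-0.02,"dz":-0.37,"roll":0,"gripper":0},
  {"dx":0.04,"dy":0,"dz":-0.36,"roll":0,"gripper":0},
  {"dx":0.08,"dy":0,"dz":-0.35,"roll":0,"gripper":0},
  {"dx":0.14,"dy":0,"dz":-0.34,"roll":0,"gripper":0},
  {"dx":0.18,"dy":0,"dz":-0.32,"roll":0,"gripper":0},
  {"dx":0.21,"dy":0,"dz":-0.3,"roll":0,"gripper":0},
  {"dx":0.24,"dy":0,"dz":-0.28,"roll":0,"gripper":0},
  {"dx":0.27,"dy":0,"dz":-0.25,"roll":0,"gripper":0},
  {"dx":0.3,"dy":0,"dz":-0.22,"roll":0,"gripper":0},
  {"dx":0.32,"dy":0,"dz":-0.18,"roll":0,"gripper":0},
  {"dx":0.34,"dy":0,"dz":-0.15,"roll":0,"gripper":0},
  {"dx":0.35,"dy":0,"dz":-0.11,"roll":0,"gripper":0},
  {"dx":0.36,"dy":0,"dz":-0.07,"roll":0,"gripper":0},
  {"dx":0.37,"dy":0,"dz":-0.03,"roll":0,"gripper":0},
  {"dx":0.37,"dy":0,"dz":0.01,"roll":0,"gripper":0},
  {"dx":0.36,"dy":0,"dz":0.05,"roll":0,"gripper":0},
  {"dx":0.36,"dy":0,"dz":0.09,"roll":0,"gripper":0},
  {"dx":0.34,"dy":0,"dz":0.13,"roll":0,"gripper":0},
  {"dx":0.33,"dy":0,"dz":0.17,"roll":0,"gripper":0},
  {"dx":0,"dy":0,"dz":0,"roll":0,"gripper":0},
])

```text
clock: 39.07
tcp_pos: [0.6409, -0.1803, 0.0923]
eef_rot: [[0.999, 0.044, 0.004], [0.044, -0.999, -0.001], [0.004, 0.001, -1.0]]
ft_force: [3.1, 1.6, 8.8]
width: 0.0129
grasp_force: 29.5
```

```bash
python3 -c "
from h import *
lev(0); print(bot.get_obs()['tcp_pos'])
b=np.array([.5777,.1734])-.003*np.array([np.cos(-.22),np.sin(-.22)]); print(b); go((*b,.17),-.22)"
```

```text
lever local [0.0954 0.0015] th 2.120 r 0.1023 dy 0.0015 [3.1 1.6 8.8] 0.0129
[ 0.64087635 -0.18027494  0.09227137]
[0.57477231 0.17405469]
clk 39.1 tcp [ 0.6409 -0.1803  0.0923] yaw 0.044 w 12.9 F [3.1 1.6 8.8]
units dx -1.67 dy -11.89 dz -2.61 roll 2.52
```

servo_tool([
  {"dx":0,"dy":0,"dz":0,"roll":0,"gripper":40},
  {"dx":0,"dy":0,"dz":0,"roll":0,"gripper":40},
  {"dx":0,"dy":0,"dz":0,"roll":0,"gripper":40},
  {"dx":0,"dy":0,"dz":-0.7,"roll":0,"gripper":40},
  {"dx":0,"dy":0,"dz":-0.95,"roll":0,"gripper":40},
  {"dx":-0.2,"dy":-0.3,"dz":-0.9,"roll":0,"gripper":40},
  {"dx":-0.5,"dy":-0.8,"dz":0,"roll":0,"gripper":40},
  {"dx":-0.5,"dy":-0.8,"dz":0,"roll":0,"gripper":40},
  {"dx":-0.47,"dy":-0.8,"dz":0,"roll":0,"gripper":40},
  {"dx":0,"dy":-0.98,"dz":0,"roll":0,"gripper":40},
  {"dx":0,"dy":-0.98,"dz":0,"roll":0,"gripper":40},
  {"dx":0,"dy":-0.98,"dz":0,"roll":0,"gripper":40},
  {"dx":0,"dy":-0.98,"dz":0,"roll":0,"gripper":40},
  {"dx":0,"dy":-0.98,"dz":0,"roll":0,"gripper":40},
  {"dx":0,"dy":-0.98,"dz":0,"roll":0,"gripper":40},
  {"dx":0,"dy":-0.98,"dz":0,"roll":0,"gripper":40},
  {"dx":0,"dy":-0.98,"dz":0,"roll":0,"gripper":40},
  {"dx":0,"dy":-0.98,"dz":0,"roll":0,"gripper":40},
  {"dx":0,"dy":-0.37,"dz":0,"roll":0,"gripper":40},
], squeeze=40)

```text
clock: 40.65
tcp_pos: [0.5718, 0.1773, 0.1682]
eef_rot: [[0.999, 0.045, 0.0], [0.045, -0.999, 0.001], [0.0, -0.001, -1.0]]
ft_force: [-0.6, -0.0, -0.3]
width: 0.0403
grasp_force: 0.0
```

servo_tool([
  {"dx":0,"dy":0,"dz":0,"roll":0.84,"gripper":40},
  {"dx":0,"dy":0,"dz":0,"roll":0.84,"gripper":40},
  {"dx":0,"dy":0,"dz":0,"roll":0.84,"gripper":40},
  {"dx":0,"dy":0,"dz":0.7,"roll":0,"gripper":40},
  {"dx":0,"dy":0,"dz":0.9,"roll":0,"gripper":40},
  {"dx":0,"dy":0,"dz":0.9,"roll":0,"gripper":40},
  {"dx":0,"dy":0,"dz":0.9,"roll":0,"gripper":40},
  {"dx":0,"dy":0,"dz":0.6,"roll":0,"gripper":40},
  {"dx":0,"dy":0,"dz":0,"roll":0,"gripper":40},
  {"dx":0,"dy":0,"dz":0,"roll":0,"gripper":40},
])

```text
clock: 41.48
tcp_pos: [0.572, 0.1737, 0.0479]
eef_rot: [[0.976, -0.219, -0.002], [-0.219, -0.976, -0.0], [-0.001, 0.001, -1.0]]
ft_force: [0.4, 0.5, 1.5]
width: 0.0398
grasp_force: 0.0
```

```bash
python3 -c "
from boards import *
c=cam('wrist'); save(c,'w20'); find(c)
go((.5748,.1741,-.0285),-.22)"
```

```text
board 0.5685 0.2382 yaw -0.155 size 52.8 22.3 local [-0.0061  0.0689]
board 0.5779 0.1735 yaw -0.220 size 51.0 20.5 local [0.0014 0.0041]
clk 41.5 tcp [0.5729 0.1739 0.0489] yaw -0.220 w 39.7 F [ 0.7 -0.3  0.8]
units dx 0.06 dy -0.02 dz 2.58 roll -0.00
```

servo_tool([
  {"dx":0.02,"dy":-0.02,"dz":0.5,"roll":0,"gripper":40},
  {"dx":0,"dy":0,"dz":0.7,"roll":0,"gripper":40},
  {"dx":0,"dy":0,"dz":0.7,"roll":0,"gripper":40},
  {"dx":0,"dy":0,"dz":0.4,"roll":0,"gripper":40},
  {"dx":0,"dy":0,"dz":0.26,"roll":0,"gripper":40},
  {"dx":0,"dy":0,"dz":0,"roll":0,"gripper":40},
  {"dx":0,"dy":0,"dz":0,"roll":0,"gripper":10},
  {"dx":0,"dy":0,"dz":0,"roll":0,"gripper":10},
  {"dx":0,"dy":0,"dz":0,"roll":0,"gripper":10},
  {"dx":0,"dy":0,"dz":0,"roll":0,"gripper":10},
  {"dx":0,"dy":0,"dz":0,"roll":0,"gripper":10},
])

```text
clock: 42.45
tcp_pos: [0.574, 0.1747, -0.0274]
eef_rot: [[0.976, -0.218, 0.002], [-0.218, -0.976, 0.0], [0.002, -0.001, -1.0]]
ft_force: [-1.5, -1.1, 8.3]
width: 0.0198
grasp_force: 40.0
```

servo_tool([
  {"dx":0,"dy":0,"dz":-0.3,"roll":0,"gripper":10},
  {"dx":0,"dy":0,"dz":-0.7,"roll":0,"gripper":10},
  {"dx":0,"dy":0,"dz":-0.9,"roll":0,"gripper":10},
  {"dx":0,"dy":0,"dz":-0.9,"roll":0,"gripper":10},
  {"dx":0,"dy":0,"dz":-0.9,"roll":0,"gripper":10},
  {"dx":0,"dy":0,"dz":-0.9,"roll":0,"gripper":10},
  {"dx":0,"dy":0,"dz":-0.3,"roll":-0.85,"gripper":10},
  {"dx":0,"dy":0,"dz":0,"roll":-0.84,"gripper":10},
  {"dx":0,"dy":0,"dz":0,"roll":-0.84,"gripper":10},
  {"dx":0,"dy":0,"dz":0,"roll":0,"gripper":10},
])

```text
clock: 43.28
tcp_pos: [0.5734, 0.1747, 0.1196]
eef_rot: [[0.999, 0.049, 0.001], [0.049, -0.999, 0.0], [0.001, -0.0, -1.0]]
ft_force: [-0.2, -0.8, -0.5]
width: 0.0191
grasp_force: 39.2
```

```bash
python3 -c "
from h import *
c=cam('wrist'); save(c,'w21'); boardedge(c)
go(jig(-.002,.001,.06),JY)"
```

```text
row 254.0 cols 285 346 rear edge x_tool [ 0.0289  0.0008 -0.0433] y range -0.009 0.0111
clk 43.3 tcp [0.5732 0.1746 0.1192] yaw 0.044 w 19.6 F [-0.4 -0.7  0.6]
units dx -1.51 dy 11.94 dz 1.97 roll -0.01
```

servo_tool([
  {"dx":0,"dy":0.5,"dz":0,"roll":0,"gripper":10},
  {"dx":-0.15,"dy":0.95,"dz":0,"roll":0,"gripper":10},
  {"dx":-0.15,"dy":0.95,"dz":0,"roll":0,"gripper":10},
  {"dx":-0.15,"dy":0.95,"dz":0,"roll":0,"gripper":10},
  {"dx":-0.15,"dy":0.95,"dz":0,"roll":0,"gripper":10},
  {"dx":-0.15,"dy":0.95,"dz":0,"roll":0,"gripper":10},
  {"dx":-0.15,"dy":0.95,"dz":0,"roll":0,"gripper":10},
  {"dx":-0.15,"dy":0.95,"dz":0,"roll":0,"gripper":10},
  {"dx":-0.15,"dy":0.95,"dz":0,"roll":0,"gripper":10},
  {"dx":-0.15,"dy":0.95,"dz":0,"roll":0,"gripper":10},
  {"dx":-0.15,"dy":0.95,"dz":0,"roll":0,"gripper":10},
  {"dx":-0.06,"dy":0.95,"dz":0,"roll":0,"gripper":10},
  {"dx":0,"dy":0.7,"dz":0,"roll":0,"gripper":10},
  {"dx":0,"dy":0.29,"dz":0.3,"roll":0,"gripper":10},
  {"dx":0,"dy":0,"dz":0.7,"roll":0,"gripper":10},
  {"dx":0,"dy":0,"dz":0.7,"roll":0,"gripper":10},
  {"dx":0,"dy":0,"dz":0.3,"roll":0,"gripper":10},
  {"dx":0,"dy":0,"dz":0,"roll":0,"gripper":10},
  {"dx":0,"dy":0,"dz":0,"roll":0,"gripper":10},
])

```text
clock: 44.92
tcp_pos: [0.5422, -0.185, 0.0582]
eef_rot: [[0.999, 0.044, -0.001], [0.044, -0.999, 0.0], [-0.001, -0.0, -1.0]]
ft_force: [-0.0, -0.2, 0.0]
width: 0.0191
grasp_force: 39.2
```

```bash
python3 -c "
from h import *
c=cam('wrist'); save(c,'w22'); boardedge(c)
go(jig(-.0034,.001,-.004),JY)"
```

```text
row 254.0 cols 285 346 rear edge x_tool [ 0.0289  0.0008 -0.0433] y range -0.009 0.0111
clk 45.0 tcp [ 0.5428 -0.1852  0.0589] yaw 0.045 w 19.4 F [-0.3  0.1 -0.4]
units dx -0.02 dy -0.00 dz 2.10 roll -0.00
```

servo_tool([
  {"dx":-0.02,"dy":0,"dz":0.4,"roll":0,"gripper":10},
  {"dx":0,"dy":0,"dz":0.6,"roll":0,"gripper":10},
  {"dx":0,"dy":0,"dz":0.5,"roll":0,"gripper":10},
  {"dx":0,"dy":0,"dz":0.2,"roll":0,"gripper":10},
  {"dx":0,"dy":0,"dz":0,"roll":0,"gripper":10},
  {"dx":0,"dy":0,"dz":0.1,"roll":0,"gripper":10},
  {"dx":0,"dy":0,"dz":0.1,"roll":0,"gripper":10},
  {"dx":0,"dy":0,"dz":0.1,"roll":0,"gripper":10},
  {"dx":0,"dy":0,"dz":0.1,"roll":0,"gripper":10},
  {"dx":0,"dy":0,"dz":0,"roll":0,"gripper":10},
  {"dx":0,"dy":0,"dz":0,"roll":0,"gripper":10},
])

```text
clock: 45.88
tcp_pos: [0.5422, -0.1855, -0.0044]
eef_rot: [[0.999, 0.045, 0.001], [0.045, -0.999, -0.0], [0.001, 0.0, -1.0]]
ft_force: [0.4, 0.7, 3.6]
width: 0.0191
grasp_force: 39.6
```

servo_tool([
  {"dx":0,"dy":0,"dz":0,"roll":0,"gripper":36},
  {"dx":0,"dy":0,"dz":0,"roll":0,"gripper":36},
  {"dx":0,"dy":0,"dz":0,"roll":0,"gripper":36},
  {"dx":0,"dy":0,"dz":-0.3,"roll":0,"gripper":36},
  {"dx":0,"dy":0,"dz":-0.8,"roll":0,"gripper":36},
  {"dx":0,"dy":0,"dz":-0.95,"roll":0,"gripper":36},
  {"dx":0,"dy":0,"dz":-0.95,"roll":0,"gripper":36},
  {"dx":0,"dy":0,"dz":-0.95,"roll":0,"gripper":36},
  {"dx":0,"dy":0,"dz":-0.95,"roll":0,"gripper":36},
  {"dx":0,"dy":0,"dz":-0.9,"roll":0,"gripper":36},
  {"dx":0,"dy":0,"dz":0,"roll":0,"gripper":36},
  {"dx":0,"dy":0,"dz":0,"roll":0,"gripper":36},
])

```text
clock: 46.88
tcp_pos: [0.5426, -0.1857, 0.1712]
eef_rot: [[0.999, 0.045, 0.003], [0.045, -0.999, -0.001], [0.003, 0.002, -1.0]]
ft_force: [-0.4, 0.6, -0.1]
width: 0.0362
grasp_force: 0.0
```

```bash
python3 -c "
from nestchk import *
c=cam('wrist'); save(c,'w23'); nest(c,0)
go((.6409,-.1803,.17),JY)"
```

```text
nest board rel [-0.0006 -0.0006] yaw rel 0.007 size 51.4 21.2
clk 46.9 tcp [ 0.5418 -0.1853  0.1698] yaw 0.045 w 36.1 F [-0.6 -0.1 -1. ]
units dx 3.31 dy -0.02 dz -0.01 roll -0.00
```

servo_tool([
  {"dx":0.6,"dy":-0.03,"dz":0,"roll":0,"gripper":36},
  {"dx":0.9,"dy":0,"dz":0,"roll":0,"gripper":36},
  {"dx":0.9,"dy":0,"dz":0,"roll":0,"gripper":36},
  {"dx":0.6,"dy":0,"dz":0,"roll":0,"gripper":36},
  {"dx":0.27,"dy":0,"dz":0.3,"roll":0,"gripper":36},
  {"dx":0,"dy":0,"dz":0.8,"roll":0,"gripper":36},
  {"dx":0,"dy":0,"dz":0.8,"roll":0,"gripper":36},
  {"dx":0,"dy":0,"dz":0.65,"roll":0,"gripper":36},
  {"dx":0,"dy":0,"dz":0,"roll":0,"gripper":36},
  {"dx":0,"dy":0,"dz":0,"roll":0,"gripper":0},
  {"dx":0,"dy":0,"dz":0,"roll":0,"gripper":0},
  {"dx":0,"dy":0,"dz":0,"roll":0,"gripper":0},
  {"dx":0,"dy":0,"dz":0,"roll":0,"gripper":0},
  {"dx":0,"dy":0,"dz":0,"roll":0,"gripper":0},
], squeeze=30)

```text
clock: 48.1
tcp_pos: [0.6397, -0.1801, 0.0933]
eef_rot: [[0.999, 0.045, 0.0], [0.045, -0.999, -0.0], [0.0, 0.0, -1.0]]
ft_force: [-3.1, -0.2, -4.6]
width: 0.0131
grasp_force: 30.0
```

```bash
python3 -c "
from h import *
lev(0)"
```

```text
lever local [0.0943 0.0017] th 2.105 r 0.1026 dy 0.0017 [-3.1 -0.2 -4.6] 0.0131
```

servo_tool([
  {"dx":-0.33,"dy":0,"dz":-0.17,"roll":0,"gripper":0},
  {"dx":-0.35,"dy":0,"dz":-0.13,"roll":0,"gripper":0},
  {"dx":-0.36,"dy":0,"dz":-0.09,"roll":0,"gripper":0},
  {"dx":-0.37,"dy":0,"dz":-0.05,"roll":0,"gripper":0},
  {"dx":-0.37,"dy":0,"dz":-0.01,"roll":0,"gripper":0},
  {"dx":-0.37,"dy":0,"dz":0.03,"roll":0,"gripper":0},
  {"dx":-0.36,"dy":0,"dz":0.07,"roll":0,"gripper":0},
  {"dx":-0.35,"dy":0,"dz":0.11,"roll":0,"gripper":0},
  {"dx":-0.34,"dy":0,"dz":0.15,"roll":0,"gripper":0},
  {"dx":-0.32,"dy":0,"dz":0.19,"roll":0,"gripper":0},
  {"dx":-0.3,"dy":0,"dz":0.22,"roll":0,"gripper":0},
  {"dx":-0.27,"dy":0,"dz":0.25,"roll":0,"gripper":0},
  {"dx":-0.24,"dy":0,"dz":0.28,"roll":0,"gripper":0},
  {"dx":-0.21,"dy":0,"dz":0.31,"roll":0,"gripper":0},
  {"dx":-0.17,"dy":0,"dz":0.33,"roll":0,"gripper":0},
  {"dx":-0.14,"dy":0,"dz":0.34,"roll":0,"gripper":0},
  {"dx":-0.1,"dy":0,"dz":0.36,"roll":0,"gripper":0},
  {"dx":-0.05,"dy":0,"dz":0.35,"roll":0,"gripper":0},
  {"dx":-0.02,"dy":0,"dz":0.3,"roll":0,"gripper":0},
  {"dx":0,"dy":0,"dz":0,"roll":0,"gripper":0},
])

```text
clock: 49.77
tcp_pos: [0.4877, -0.1867, 0.0074]
eef_rot: [[0.999, 0.045, -0.001], [0.045, -0.999, 0.0], [-0.001, -0.0, -1.0]]
ft_force: [-7.5, -2.7, 2.4]
width: 0.0135
grasp_force: 34.5
```

servo_tool([
  {"dx":0,"dy":0,"dz":0.06,"roll":0,"gripper":0},
  {"dx":0,"dy":0,"dz":0.04,"roll":0,"gripper":0},
  {"dx":0,"dy":0,"dz":0.04,"roll":0,"gripper":0},
  {"dx":0,"dy":0,"dz":0.04,"roll":0,"gripper":0},
  {"dx":0,"dy":0,"dz":0,"roll":0,"gripper":0},
  {"dx":0,"dy":0,"dz":0,"roll":0,"gripper":0},
])

```text
clock: 50.27
tcp_pos: [0.488, -0.1868, 0.004]
eef_rot: [[0.999, 0.045, -0.0], [0.045, -0.999, -0.0], [-0.0, 0.0, -1.0]]
ft_force: [-12.7, -1.6, 19.7]
width: 0.013
grasp_force: 37.2
```

```bash
python3 -c "
from h import *
lev(0); go(jig(-.0576,-.0715,.008),JY)"
```

```text
lever local [-0.0576  0.0018] th -0.010 r 0.0996 dy 0.0018 [-12.7  -1.6  19.7] 0.013
clk 50.3 tcp [ 0.488  -0.1868  0.004 ] yaw 0.045 w 13.0 F [-12.7  -1.6  19.7]
units dx 0.00 dy 2.44 dz -0.13 roll -0.00
```

servo_tool([
  {"dx":0,"dy":0,"dz":0,"roll":0,"gripper":36},
  {"dx":0,"dy":0,"dz":0,"roll":0,"gripper":36},
  {"dx":0,"dy":0,"dz":0,"roll":0,"gripper":36},
  {"dx":0,"dy":0,"dz":-0.8,"roll":0,"gripper":36},
  {"dx":0,"dy":0,"dz":-0.9,"roll":0,"gripper":36},
  {"dx":0,"dy":0.44,"dz":0,"roll":0,"gripper":36},
  {"dx":0,"dy":0.8,"dz":0,"roll":0,"gripper":36},
  {"dx":0,"dy":0.8,"dz":0,"roll":0,"gripper":36},
  {"dx":0,"dy":0.4,"dz":0,"roll":0,"gripper":36},
  {"dx":0,"dy":0,"dz":0.5,"roll":0,"gripper":36},
  {"dx":0,"dy":0,"dz":0.5,"roll":0,"gripper":36},
  {"dx":0,"dy":0,"dz":0.38,"roll":0,"gripper":36},
  {"dx":0,"dy":0,"dz":0,"roll":0,"gripper":36},
  {"dx":0,"dy":0,"dz":0,"roll":0,"gripper":0},
  {"dx":0,"dy":0,"dz":0,"roll":0,"gripper":0},
  {"dx":0,"dy":0,"dz":0,"roll":0,"gripper":0},
  {"dx":0,"dy":0,"dz":0,"roll":0,"gripper":0},
  {"dx":0,"dy":0,"dz":0,"roll":0,"gripper":0},
])

```text
clock: 51.77
tcp_pos: [0.4929, -0.2598, 0.0123]
eef_rot: [[0.999, 0.045, 0.001], [0.045, -0.999, -0.0], [0.001, 0.0, -1.0]]
ft_force: [1.0, 3.6, -0.1]
width: 0.0131
grasp_force: 33.3
```

```bash
python3 -c "
from h import *
lev(-.073)"
```

```text
lever local [-0.056  -0.0713] th 0.074 r 0.0983 dy 0.0017 [ 1.   3.6 -0.1] 0.0131
```

servo_tool([
  {"dx":0.0,"dy":0,"dz":-0.1,"roll":0,"gripper":0},
  {"dx":0.03,"dy":0,"dz":-0.36,"roll":0,"gripper":0},
  {"dx":0.08,"dy":0,"dz":-0.35,"roll":0,"gripper":0},
  {"dx":0.14,"dy":0,"dz":-0.34,"roll":0,"gripper":0},
  {"dx":0.18,"dy":0,"dz":-0.32,"roll":0,"gripper":0},
  {"dx":0.21,"dy":0,"dz":-0.3,"roll":0,"gripper":0},
  {"dx":0.24,"dy":0,"dz":-0.28,"roll":0,"gripper":0},
  {"dx":0.27,"dy":0,"dz":-0.25,"roll":0,"gripper":0},
  {"dx":0.3,"dy":0,"dz":-0.22,"roll":0,"gripper":0},
  {"dx":0.32,"dy":0,"dz":-0.18,"roll":0,"gripper":0},
  {"dx":0.34,"dy":0,"dz":-0.15,"roll":0,"gripper":0},
  {"dx":0.35,"dy":0,"dz":-0.11,"roll":0,"gripper":0},
  {"dx":0.36,"dy":0,"dz":-0.07,"roll":0,"gripper":0},
  {"dx":0.37,"dy":0,"dz":-0.03,"roll":0,"gripper":0},
  {"dx":0.37,"dy":0,"dz":0.01,"roll":0,"gripper":0},
  {"dx":0.36,"dy":0,"dz":0.05,"roll":0,"gripper":0},
  {"dx":0.36,"dy":0,"dz":0.09,"roll":0,"gripper":0},
  {"dx":0.34,"dy":0,"dz":0.13,"roll":0,"gripper":0},
  {"dx":0.33,"dy":0,"dz":0.17,"roll":0,"gripper":0},
  {"dx":0,"dy":0,"dz":0,"roll":0,"gripper":0},
])

```text
clock: 53.43
tcp_pos: [0.6434, -0.2533, 0.0904]
eef_rot: [[0.999, 0.045, 0.003], [0.045, -0.999, -0.001], [0.003, 0.001, -1.0]]
ft_force: [2.1, 3.6, 8.6]
width: 0.0133
grasp_force: 32.1
```

```bash
python3 -c "
from h import *
lev(-.073); print(bot.get_obs()['tcp_pos'])
b=np.array([.5686,.2383])-.001*np.array([np.cos(-.155),np.sin(-.155)]); print(b); go((*b,.17),-.155)"
```

```text
lever local [ 0.0946 -0.0715] th 2.123 r 0.1004 dy 0.0015 [2.1 3.6 8.6] 0.0133
[ 0.6433668  -0.25326264  0.0904473 ]
[0.56761199 0.23845438]
clk 53.4 tcp [ 0.6434 -0.2533  0.0904] yaw 0.045 w 13.3 F [2.1 3.6 8.6]
units dx -1.77 dy -16.49 dz -2.67 roll 1.91
```

servo_tool([
  {"dx":0,"dy":0,"dz":0,"roll":0,"gripper":40},
  {"dx":0,"dy":0,"dz":0,"roll":0,"gripper":40},
  {"dx":0,"dy":0,"dz":0,"roll":0,"gripper":40},
  {"dx":0,"dy":0,"dz":-0.75,"roll":0,"gripper":40},
  {"dx":0,"dy":0,"dz":-0.98,"roll":0,"gripper":40},
  {"dx":-0.2,"dy":-0.3,"dz":-0.95,"roll":0,"gripper":40},
  {"dx":-0.5,"dy":-0.8,"dz":0,"roll":0,"gripper":40},
  {"dx":-0.5,"dy":-0.8,"dz":0,"roll":0,"gripper":40},
  {"dx":-0.57,"dy":-0.8,"dz":0,"roll":0,"gripper":40},
  {"dx":0,"dy":-0.98,"dz":0,"roll":0,"gripper":40},
  {"dx":0,"dy":-0.98,"dz":0,"roll":0,"gripper":40},
  {"dx":0,"dy":-0.98,"dz":0,"roll":0,"gripper":40},
  {"dx":0,"dy":-0.98,"dz":0,"roll":0,"gripper":40},
  {"dx":0,"dy":-0.98,"dz":0,"roll":0,"gripper":40},
  {"dx":0,"dy":-0.98,"dz":0,"roll":0,"gripper":40},
  {"dx":0,"dy":-0.98,"dz":0,"roll":0,"gripper":40},
  {"dx":0,"dy":-0.98,"dz":0,"roll":0,"gripper":40},
  {"dx":0,"dy":-0.98,"dz":0,"roll":0,"gripper":40},
  {"dx":0,"dy":-0.98,"dz":0,"roll":0,"gripper":40},
], squeeze=40)

```text
clock: 55.02
tcp_pos: [0.5708, 0.1201, 0.1707]
eef_rot: [[0.999, 0.044, 0.0], [0.044, -0.999, -0.0], [0.0, 0.0, -1.0]]
ft_force: [0.4, -0.3, -0.3]
width: 0.04
grasp_force: 0.0
```

servo_tool([
  {"dx":0,"dy":-0.98,"dz":0,"roll":0,"gripper":40},
  {"dx":0,"dy":-0.98,"dz":0,"roll":0,"gripper":40},
  {"dx":0,"dy":-0.98,"dz":0,"roll":0,"gripper":40},
  {"dx":0,"dy":-0.7,"dz":0,"roll":0,"gripper":40},
  {"dx":0,"dy":-0.33,"dz":0,"roll":0,"gripper":40},
  {"dx":0,"dy":0,"dz":0,"roll":0.64,"gripper":40},
  {"dx":0,"dy":0,"dz":0,"roll":0.64,"gripper":40},
  {"dx":0,"dy":0,"dz":0,"roll":0.63,"gripper":40},
  {"dx":0,"dy":0,"dz":0.7,"roll":0,"gripper":40},
  {"dx":0,"dy":0,"dz":0.9,"roll":0,"gripper":40},
  {"dx":0,"dy":0,"dz":0.9,"roll":0,"gripper":40},
  {"dx":0,"dy":0,"dz":0.9,"roll":0,"gripper":40},
  {"dx":0,"dy":0,"dz":0.6,"roll":0,"gripper":40},
  {"dx":0,"dy":0,"dz":0,"roll":0,"gripper":40},
  {"dx":0,"dy":0,"dz":0,"roll":0,"gripper":40},
])

```text
clock: 56.27
tcp_pos: [0.5655, 0.2372, 0.0503]
eef_rot: [[0.988, -0.155, -0.001], [-0.155, -0.988, -0.001], [-0.001, 0.001, -1.0]]
ft_force: [0.4, -0.1, -0.2]
width: 0.04
grasp_force: 0.0
```

```bash
python3 -c "
from boards import *
c=cam('wrist'); save(c,'w24'); find(c)
go((.5676,.2384,-.0285),-.155)"
```

```text
board 0.5692 0.239 yaw -0.155 size 50.7 20.5 local [-0.0054  0.0698]
clk 56.3 tcp [0.5663 0.2376 0.0514] yaw -0.156 w 40.1 F [0.3 0.2 0.6]
units dx 0.04 dy -0.03 dz 2.66 roll -0.01
```

servo_tool([
  {"dx":0.02,"dy":-0.04,"dz":0.5,"roll":0,"gripper":40},
  {"dx":0,"dy":0,"dz":0.7,"roll":0,"gripper":40},
  {"dx":0,"dy":0,"dz":0.7,"roll":0,"gripper":40},
  {"dx":0,"dy":0,"dz":0.5,"roll":0,"gripper":40},
  {"dx":0,"dy":0,"dz":0.23,"roll":0,"gripper":40},
  {"dx":0,"dy":0,"dz":0,"roll":0,"gripper":40},
  {"dx":0,"dy":0,"dz":0,"roll":0,"gripper":10},
  {"dx":0,"dy":0,"dz":0,"roll":0,"gripper":10},
  {"dx":0,"dy":0,"dz":0,"roll":0,"gripper":10},
  {"dx":0,"dy":0,"dz":0,"roll":0,"gripper":10},
  {"dx":0,"dy":0,"dz":0,"roll":0,"gripper":10},
])

```text
clock: 57.23
tcp_pos: [0.5676, 0.2393, -0.0268]
eef_rot: [[0.988, -0.155, 0.002], [-0.155, -0.988, 0.001], [0.002, -0.001, -1.0]]
ft_force: [-1.3, -1.6, 7.4]
width: 0.0194
grasp_force: 39.6
```

servo_tool([
  {"dx":0,"dy":0,"dz":-0.3,"roll":0,"gripper":10},
  {"dx":0,"dy":0,"dz":-0.7,"roll":0,"gripper":10},
  {"dx":0,"dy":0,"dz":-0.9,"roll":0,"gripper":10},
  {"dx":0,"dy":0,"dz":-0.9,"roll":0,"gripper":10},
  {"dx":0,"dy":0,"dz":-0.9,"roll":0,"gripper":10},
  {"dx":0,"dy":0,"dz":-0.9,"roll":0,"gripper":10},
  {"dx":0,"dy":0,"dz":-0.3,"roll":-0.64,"gripper":10},
  {"dx":0,"dy":0,"dz":0,"roll":-0.64,"gripper":10},
  {"dx":0,"dy":0,"dz":0,"roll":-0.64,"gripper":10},
  {"dx":0,"dy":0,"dz":0,"roll":0,"gripper":10},
])

```text
clock: 58.07
tcp_pos: [0.5669, 0.2391, 0.1202]
eef_rot: [[0.999, 0.049, 0.002], [0.049, -0.999, 0.001], [0.002, -0.0, -1.0]]
ft_force: [0.6, -0.1, -1.1]
width: 0.0193
grasp_force: 39.2
```

```bash
python3 -c "
from h import *
c=cam('wrist'); save(c,'w25'); boardedge(c)
go(jig(-.0015,-.072,.06),JY)"
```

```text
row 260.0 cols 285 346 rear edge x_tool [ 0.0268  0.0008 -0.0433] y range -0.0091 0.0111
clk 58.1 tcp [0.5668 0.2391 0.1198] yaw 0.045 w 19.3 F [-0.5  0.2 -0.2]
units dx -1.39 dy 16.53 dz 1.99 roll 0.00
```

servo_tool([
  {"dx":0,"dy":0.5,"dz":0,"roll":0,"gripper":10},
  {"dx":-0.09,"dy":0.97,"dz":0,"roll":0,"gripper":10},
  {"dx":-0.09,"dy":0.97,"dz":0,"roll":0,"gripper":10},
  {"dx":-0.09,"dy":0.97,"dz":0,"roll":0,"gripper":10},
  {"dx":-0.09,"dy":0.97,"dz":0,"roll":0,"gripper":10},
  {"dx":-0.09,"dy":0.97,"dz":0,"roll":0,"gripper":10},
  {"dx":-0.09,"dy":0.97,"dz":0,"roll":0,"gripper":10},
  {"dx":-0.09,"dy":0.97,"dz":0,"roll":0,"gripper":10},
  {"dx":-0.09,"dy":0.97,"dz":0,"roll":0,"gripper":10},
  {"dx":-0.09,"dy":0.97,"dz":0,"roll":0,"gripper":10},
  {"dx":-0.09,"dy":0.97,"dz":0,"roll":0,"gripper":10},
  {"dx":-0.09,"dy":0.97,"dz":0,"roll":0,"gripper":10},
  {"dx":-0.09,"dy":0.97,"dz":0,"roll":0,"gripper":10},
  {"dx":-0.09,"dy":0.97,"dz":0,"roll":0,"gripper":10},
  {"dx":-0.09,"dy":0.97,"dz":0,"roll":0,"gripper":10},
  {"dx":-0.09,"dy":0.97,"dz":0,"roll":0,"gripper":10},
  {"dx":-0.04,"dy":0.97,"dz":0,"roll":0,"gripper":10},
  {"dx":0,"dy":0.51,"dz":0.3,"roll":0,"gripper":10},
  {"dx":0,"dy":0,"dz":0.7,"roll":0,"gripper":10},
  {"dx":0,"dy":0,"dz":0.7,"roll":0,"gripper":10},
])

```text
clock: 59.78
tcp_pos: [0.5477, -0.2598, 0.0672]
eef_rot: [[0.999, 0.042, 0.001], [0.042, -0.999, -0.001], [0.001, 0.001, -1.0]]
ft_force: [0.0, 0.7, -0.7]
width: 0.0194
grasp_force: 39.2
```

servo_tool([
  {"dx":0,"dy":0,"dz":0.3,"roll":0,"gripper":10},
  {"dx":0,"dy":0,"dz":0,"roll":0,"gripper":10},
  {"dx":0,"dy":0,"dz":0,"roll":0,"gripper":10},
])

```text
clock: 60.03
tcp_pos: [0.5475, -0.2579, 0.0586]
eef_rot: [[0.999, 0.046, -0.001], [0.046, -0.999, 0.001], [-0.001, -0.001, -1.0]]
ft_force: [0.4, -0.5, 0.4]
width: 0.0193
grasp_force: 39.2
```

```bash
python3 -c "
from h import *
c=cam('wrist'); save(c,'w26'); boardedge(c)
go(jig(-.0015,-.072,-.004),JY)"
```

```text
row 260.0 cols 285 346 rear edge x_tool [ 0.0268  0.0008 -0.0433] y range -0.0091 0.0111
clk 60.1 tcp [ 0.548  -0.2582  0.0593] yaw 0.046 w 19.3 F [-0.5 -0.8  0.3]
units dx -0.02 dy -0.01 dz 2.11 roll 0.01
```

servo_tool([
  {"dx":-0.02,"dy":0,"dz":0.4,"roll":0,"gripper":10},
  {"dx":0,"dy":0,"dz":0.6,"roll":0,"gripper":10},
  {"dx":0,"dy":0,"dz":0.5,"roll":0,"gripper":10},
  {"dx":0,"dy":0,"dz":0.2,"roll":0,"gripper":10},
  {"dx":0,"dy":0,"dz":0,"roll":0,"gripper":10},
  {"dx":0,"dy":0,"dz":0.1,"roll":0,"gripper":10},
  {"dx":0,"dy":0,"dz":0.1,"roll":0,"gripper":10},
  {"dx":0,"dy":0,"dz":0.1,"roll":0,"gripper":10},
  {"dx":0,"dy":0,"dz":0.1,"roll":0,"gripper":10},
  {"dx":0,"dy":0,"dz":0,"roll":0,"gripper":10},
  {"dx":0,"dy":0,"dz":0,"roll":0,"gripper":10},
])

```text
clock: 61.0
tcp_pos: [0.5475, -0.2585, -0.0038]
eef_rot: [[0.999, 0.046, 0.001], [0.046, -0.999, -0.0], [0.001, 0.001, -1.0]]
ft_force: [-0.8, 0.3, 10.2]
width: 0.0191
grasp_force: 40.3
```

servo_tool([
  {"dx":0,"dy":0,"dz":-0.03,"roll":0,"gripper":36},
  {"dx":0,"dy":0,"dz":0,"roll":0,"gripper":36},
  {"dx":0,"dy":0,"dz":0,"roll":0,"gripper":36},
  {"dx":0,"dy":0,"dz":-0.3,"roll":0,"gripper":36},
  {"dx":0,"dy":0,"dz":-0.8,"roll":0,"gripper":36},
  {"dx":0,"dy":0,"dz":-0.95,"roll":0,"gripper":36},
  {"dx":0,"dy":0,"dz":-0.95,"roll":0,"gripper":36},
  {"dx":0,"dy":0,"dz":-0.95,"roll":0,"gripper":36},
  {"dx":0,"dy":0,"dz":-0.95,"roll":0,"gripper":36},
  {"dx":0,"dy":0,"dz":-0.87,"roll":0,"gripper":36},
  {"dx":0,"dy":0,"dz":0,"roll":0,"gripper":36},
  {"dx":0,"dy":0,"dz":0,"roll":0,"gripper":36},
])

```text
clock: 62.0
tcp_pos: [0.5478, -0.2587, 0.1715]
eef_rot: [[0.999, 0.046, 0.003], [0.046, -0.999, -0.002], [0.003, 0.002, -1.0]]
ft_force: [-0.9, 0.7, -1.2]
width: 0.0361
grasp_force: 0.0
```

```bash
python3 -c "
from nestchk import *
c=cam('wrist'); save(c,'w27'); nest(c,-.073)
go((.643,-.2533,.0915),JY)"
```

```text
nest board rel [-0.001  -0.0008] yaw rel 0.008 size 51.6 21.2
clk 62.0 tcp [ 0.547  -0.2583  0.17  ] yaw 0.046 w 36.2 F [-0.1 -0.4 -0.4]
units dx 3.20 dy -0.02 dz 2.62 roll 0.01
```

servo_tool([
  {"dx":0.6,"dy":-0.03,"dz":0,"roll":0,"gripper":36},
  {"dx":0.9,"dy":0,"dz":0,"roll":0,"gripper":36},
  {"dx":0.9,"dy":0,"dz":0,"roll":0,"gripper":36},
  {"dx":0.6,"dy":0,"dz":0,"roll":0,"gripper":36},
  {"dx":0.2,"dy":0,"dz":0.3,"roll":0,"gripper":36},
  {"dx":0,"dy":0,"dz":0.8,"roll":0,"gripper":36},
  {"dx":0,"dy":0,"dz":0.8,"roll":0,"gripper":36},
  {"dx":0,"dy":0,"dz":0.65,"roll":0,"gripper":36},
  {"dx":0,"dy":0,"dz":0,"roll":0,"gripper":36},
  {"dx":0,"dy":0,"dz":0,"roll":0,"gripper":0},
  {"dx":0,"dy":0,"dz":0,"roll":0,"gripper":0},
  {"dx":0,"dy":0,"dz":0,"roll":0,"gripper":0},
  {"dx":0,"dy":0,"dz":0,"roll":0,"gripper":0},
  {"dx":0,"dy":0,"dz":0,"roll":0,"gripper":0},
], squeeze=30)

```text
clock: 63.22
tcp_pos: [0.6428, -0.2531, 0.0936]
eef_rot: [[0.999, 0.046, 0.0], [0.046, -0.999, -0.0], [0.0, 0.0, -1.0]]
ft_force: [-2.3, -0.4, -3.7]
width: 0.013
grasp_force: 31.2
```

```bash
python3 -c "
from h import *
lev(-.073)"
```

```text
lever local [ 0.0941 -0.0713] th 2.102 r 0.1028 dy 0.0017 [-2.3 -0.4 -3.7] 0.013
```

servo_tool([
  {"dx":-0.33,"dy":0,"dz":-0.17,"roll":0,"gripper":0},
  {"dx":-0.35,"dy":0,"dz":-0.13,"roll":0,"gripper":0},
  {"dx":-0.36,"dy":0,"dz":-0.09,"roll":0,"gripper":0},
  {"dx":-0.37,"dy":0,"dz":-0.05,"roll":0,"gripper":0},
  {"dx":-0.37,"dy":0,"dz":-0.01,"roll":0,"gripper":0},
  {"dx":-0.37,"dy":0,"dz":0.03,"roll":0,"gripper":0},
  {"dx":-0.36,"dy":0,"dz":0.07,"roll":0,"gripper":0},
  {"dx":-0.35,"dy":0,"dz":0.11,"roll":0,"gripper":0},
  {"dx":-0.34,"dy":0,"dz":0.15,"roll":0,"gripper":0},
  {"dx":-0.32,"dy":0,"dz":0.19,"roll":0,"gripper":0},
  {"dx":-0.3,"dy":0,"dz":0.22,"roll":0,"gripper":0},
  {"dx":-0.27,"dy":0,"dz":0.25,"roll":0,"gripper":0},
  {"dx":-0.24,"dy":0,"dz":0.28,"roll":0,"gripper":0},
  {"dx":-0.21,"dy":0,"dz":0.31,"roll":0,"gripper":0},
  {"dx":-0.17,"dy":0,"dz":0.33,"roll":0,"gripper":0},
  {"dx":-0.14,"dy":0,"dz":0.34,"roll":0,"gripper":0},
  {"dx":-0.1,"dy":0,"dz":0.36,"roll":0,"gripper":0},
  {"dx":-0.05,"dy":0,"dz":0.35,"roll":0,"gripper":0},
  {"dx":-0.02,"dy":0,"dz":0.3,"roll":0,"gripper":0},
  {"dx":0,"dy":0,"dz":0,"roll":0,"gripper":0},
])

```text
clock: 64.88
tcp_pos: [0.4906, -0.2597, 0.0076]
eef_rot: [[0.999, 0.045, -0.002], [0.045, -0.999, 0.001], [-0.002, -0.001, -1.0]]
ft_force: [-9.5, -1.1, 2.2]
width: 0.0133
grasp_force: 34.0
```

servo_tool([
  {"dx":0,"dy":0,"dz":0.06,"roll":0,"gripper":0},
  {"dx":0,"dy":0,"dz":0.04,"roll":0,"gripper":0},
  {"dx":0,"dy":0,"dz":0.04,"roll":0,"gripper":0},
  {"dx":0,"dy":0,"dz":0.04,"roll":0,"gripper":0},
  {"dx":0,"dy":0,"dz":0,"roll":0,"gripper":0},
  {"dx":0,"dy":0,"dz":0,"roll":0,"gripper":0},
])

```text
clock: 65.38
tcp_pos: [0.4908, -0.2597, 0.0035]
eef_rot: [[0.999, 0.046, -0.001], [0.046, -0.999, 0.0], [-0.001, -0.0, -1.0]]
ft_force: [-10.4, -0.6, 2.1]
width: 0.0132
grasp_force: 34.1
```

```bash
python3 -c "
from h import *
lev(-.073)"
```

```text
lever local [-0.0581 -0.0711] th -0.015 r 0.1001 dy 0.0019 [-10.4  -0.6   2.1] 0.0132
```

servo_tool([
  {"dx":0.1,"dy":0,"dz":0.04,"roll":0,"gripper":0},
  {"dx":0,"dy":0,"dz":0.04,"roll":0,"gripper":0},
  {"dx":0,"dy":0,"dz":0,"roll":0,"gripper":0},
  {"dx":0,"dy":0,"dz":0,"roll":0,"gripper":0},
])

```text
clock: 65.72
tcp_pos: [0.4922, -0.2596, 0.0018]
eef_rot: [[0.999, 0.046, -0.004], [0.046, -0.999, 0.0], [-0.004, -0.001, -1.0]]
ft_force: [-23.9, -3.3, 24.6]
width: 0.0135
grasp_force: 37.2
```

servo_tool([
  {"dx":0,"dy":0,"dz":0,"roll":0,"gripper":36},
  {"dx":0,"dy":0,"dz":0,"roll":0,"gripper":36},
  {"dx":0,"dy":0,"dz":0,"roll":0,"gripper":36},
  {"dx":0,"dy":0,"dz":-0.5,"roll":0,"gripper":36},
  {"dx":0,"dy":0,"dz":-0.9,"roll":0,"gripper":36},
  {"dx":0,"dy":0,"dz":-0.95,"roll":0,"gripper":36},
  {"dx":0,"dy":-0.4,"dz":-0.95,"roll":0,"gripper":36},
  {"dx":0,"dy":-0.7,"dz":-0.95,"roll":0,"gripper":20},
  {"dx":0,"dy":-0.7,"dz":-0.95,"roll":0,"gripper":0},
  {"dx":0.1,"dy":-0.7,"dz":-0.9,"roll":0,"gripper":0},
  {"dx":0,"dy":0,"dz":0,"roll":0,"gripper":0},
  {"dx":0,"dy":0,"dz":0,"roll":0,"gripper":0},
])

```text
clock: 66.72
tcp_pos: [0.496, -0.1843, 0.1849]
eef_rot: [[0.999, 0.048, 0.003], [0.048, -0.999, -0.002], [0.003, 0.002, -1.0]]
ft_force: [0.2, 0.5, -0.7]
width: -0.0002
grasp_force: 0.0
```

```bash
cat > chk.py <<'E'
from h import *
def tabs(c,lo):
    h=cv2.cvtColor(np.ascontiguousarray(c["p"]),cv2.COLOR_BGR2HSV); m=cv2.inRange(h,(0,150,90),(6,255,255))|cv2.inRange(h,(174,150,90),(180,255,255))
    n,l,s,ce=cv2.connectedComponentsWithStats(m); return ce[1:][s[1:,4]>lo]
w=cam("wrist"); save(w,"w30"); s=cam("side"); save(s,"s30"); t=cam("top"); save(t,"t30")
V=[(w,tabs(w,60)),(s,tabs(s,15)),(t,tabs(t,15))]
for i,y in enumerate((.0745,.0015,-.0715)):
    for th in (0,.04,.08):
        e=[]
        for c,ce in V:
            q=pr(c,jig(.042-.1*np.cos(th)+.004*np.sin(th),y,.054+.1*np.sin(th)+.004*np.cos(th)))[0]
            d=ce-q; k=np.argmin(np.hypot(*d.T)); e.append(d[k].round(1).tolist())
        print(i+1,"%.2f"%th,e)
go(case(.136,0,.2),CY)
E
python3 chk.py
```

```text
1 0.00 [[2.9, -0.2], [-0.7, 1.1], [0.3, -0.3]]
1 0.04 [[4.1, -1.2], [-0.8, 2.5], [0.1, -0.2]]
1 0.08 [[5.3, -2.1], [-0.8, 3.9], [-0.1, -0.0]]
2 0.00 [[1.8, 0.2], [-0.7, 1.1], [-32.0, 2.0]]
2 0.04 [[1.8, -0.9], [-0.8, 2.4], [-32.3, 2.1]]
2 0.08 [[1.8, -1.7], [-0.9, 3.8], [-32.7, 2.3]]
3 0.00 [[0.8, 0.3], [-0.7, 1.2], [-64.3, 4.3]]
3 0.04 [[-0.5, -0.7], [-0.8, 2.5], [-64.8, 4.4]]
3 0.08 [[-1.8, -1.5], [-0.9, 3.9], [-65.2, 4.6]]
clk 66.9 tcp [ 0.4946 -0.1849  0.1823] yaw 0.046 w -0.2 F [-0.  -0.2 -1. ]
units dx 7.80 dy -11.60 dz -0.59 roll 0.16
```

servo_tool([
  {"dx":0.3,"dy":-0.4,"dz":-0.6,"roll":0.16,"gripper":0},
  {"dx":0.65,"dy":-0.96,"dz":0,"roll":0,"gripper":0},
  {"dx":0.65,"dy":-0.96,"dz":0,"roll":0,"gripper":0},
  {"dx":0.65,"dy":-0.96,"dz":0,"roll":0,"gripper":0},
  {"dx":0.65,"dy":-0.96,"dz":0,"roll":0,"gripper":0},
  {"dx":0.65,"dy":-0.96,"dz":0,"roll":0,"gripper":0},
  {"dx":0.65,"dy":-0.96,"dz":0,"roll":0,"gripper":0},
  {"dx":0.65,"dy":-0.96,"dz":0,"roll":0,"gripper":0},
  {"dx":0.65,"dy":-0.96,"dz":0,"roll":0,"gripper":0},
  {"dx":0.65,"dy":-0.96,"dz":0,"roll":0,"gripper":0},
  {"dx":0.65,"dy":-0.96,"dz":0,"roll":0,"gripper":0},
  {"dx":0.65,"dy":-0.96,"dz":0,"roll":0,"gripper":0},
  {"dx":0.4,"dy":-0.6,"dz":0,"roll":0,"gripper":0},
  {"dx":0,"dy":0,"dz":0,"roll":0,"gripper":0},
  {"dx":0,"dy":0,"dz":0,"roll":0,"gripper":0},
])

```text
clock: 68.12
tcp_pos: [0.7202, 0.1691, 0.1988]
eef_rot: [[1.0, 0.03, -0.002], [0.03, -1.0, -0.0], [-0.003, 0.0, -1.0]]
ft_force: [-0.4, -0.4, -0.2]
width: 0.0002
grasp_force: 0.0
```

```bash
python3 - <<'E'
from h import *
go(case(.136,0,.103),CY)
th=np.linspace(1.75,0,24); r=105
x=65-r*np.cos(th)+6*np.sin(th)+11; z=36+r*np.sin(th)+6*np.cos(th)-37
print(np.c_[th,x,z].round(2)[[0,1,23]].tolist()); print([(float(a),float(b)) for a,b in np.c_[np.diff(x)/30,-np.diff(z)/30].round(2)])
E
```

```text
clk 68.1 tcp [0.7202 0.1691 0.1988] yaw 0.030 w 0.2 F [-0.4 -0.4 -0.2]
units dx -0.24 dy -0.15 dz 3.19 roll 0.01
[[1.75, 100.62, 101.25], [1.67, 92.78, 102.82], [0.0, -29.0, 5.0]]
[(-0.26, -0.05), (-0.26, -0.03), (-0.27, -0.01), (-0.27, 0.01), (-0.27, 0.03), (-0.26, 0.05), (-0.26, 0.07), (-0.25, 0.09), (-0.24, 0.11), (-0.24, 0.12), (-0.23, 0.14), (-0.21, 0.16), (-0.2, 0.17), (-0.19, 0.19), (-0.17, 0.2), (-0.16, 0.22), (-0.14, 0.23), (-0.12, 0.24), (-0.1, 0.25), (-0.08, 0.25), (-0.07, 0.26), (-0.05, 0.26), (-0.03, 0.27)]
```

servo_tool([
  {"dx":0,"dy":-0.1,"dz":0.6,"roll":0,"gripper":0},
  {"dx":0,"dy":0,"dz":0.9,"roll":0,"gripper":0},
  {"dx":0,"dy":0,"dz":0.9,"roll":0,"gripper":0},
  {"dx":0,"dy":0,"dz":0.79,"roll":0,"gripper":0},
  {"dx":0,"dy":0,"dz":0,"roll":0,"gripper":0},
  {"dx":-0.4,"dy":0,"dz":0,"roll":0,"gripper":0},
  {"dx":-0.4,"dy":0,"dz":0,"roll":0,"gripper":0},
  {"dx":-0.3,"dy":0,"dz":0,"roll":0,"gripper":0},
  {"dx":-0.3,"dy":0,"dz":0,"roll":0,"gripper":0},
  {"dx":-0.26,"dy":0,"dz":-0.05,"roll":0,"gripper":0},
  {"dx":-0.26,"dy":0,"dz":-0.03,"roll":0,"gripper":0},
  {"dx":-0.27,"dy":0,"dz":-0.01,"roll":0,"gripper":0},
  {"dx":-0.27,"dy":0,"dz":0.01,"roll":0,"gripper":0},
  {"dx":0,"dy":0,"dz":0,"roll":0,"gripper":0},
])

```text
clock: 69.28
tcp_pos: [0.6448, 0.1697, 0.1081]
eef_rot: [[1.0, 0.029, -0.001], [0.029, -1.0, -0.0], [-0.001, 0.0, -1.0]]
ft_force: [0.5, 0.5, -0.0]
width: -0.0
grasp_force: 0.0
```

```bash
python3 - <<'E'
from h import *
o=bot.get_obs(); print((rot(CY).T@(o["tcp_pos"][:2]-CASE)).round(4),o["tcp_pos"][2],o["ft_force"])
s=cam("side"); save(s,"s31")
E
```

```text
[ 0.0682 -0.0017] 0.10805956995566979 [ 0.52729919  0.52811845 -0.01406557]
```

```bash
python3 - <<'E'
from h import *
s=load("s31"); cv2.imwrite("pics/m31.png",cv2.resize(s["p"][150:400,130:460],(792,600)))
for t in (1.4,1.6,1.8): print(t,((pr(s,[case(.065-.136*np.cos(t),y,.036+.136*np.sin(t)) for y in(0,.13,-.13)])-[130,150])*2.4).round(0).tolist())
E
```

```text
1.4 [[305.0, 217.0], [186.0, 299.0], [407.0, 149.0]]
1.6 [[282.0, 203.0], [162.0, 282.0], [384.0, 136.0]]
1.8 [[260.0, 194.0], [140.0, 271.0], [362.0, 129.0]]
```

View pics/m31.png

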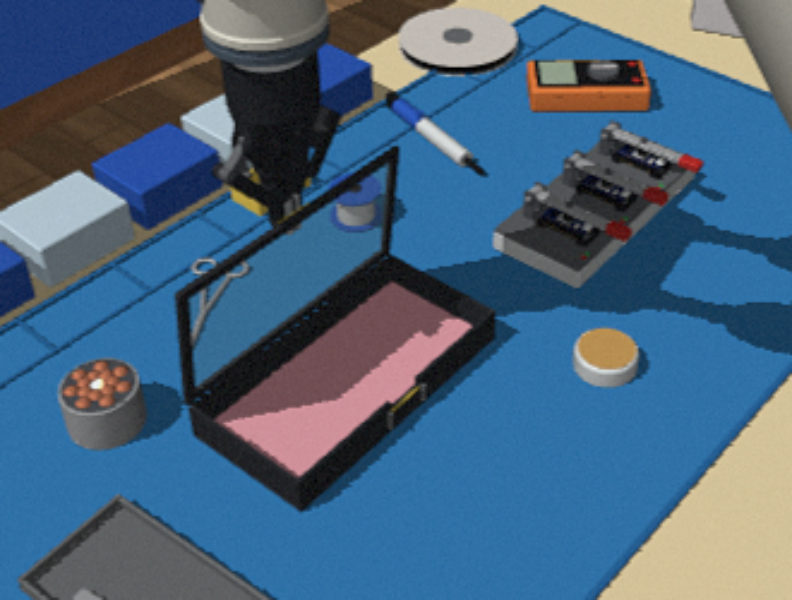

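The lid is at about 1.45 rad with its corners at (180,297) and (397,150) in the crop, following the finger. The three boards sit under shut levers, so I'll continue closing.

servo_tool([
  {"dx":-0.27,"dy":0,"dz":0.03,"roll":0,"gripper":0},
  {"dx":-0.26,"dy":0,"dz":0.05,"roll":0,"gripper":0},
  {"dx":-0.26,"dy":0,"dz":0.07,"roll":0,"gripper":0},
  {"dx":-0.25,"dy":0,"dz":0.09,"roll":0,"gripper":0},
  {"dx":-0.24,"dy":0,"dz":0.11,"roll":0,"gripper":0},
  {"dx":-0.24,"dy":0,"dz":0.12,"roll":0,"gripper":0},
  {"dx":-0.23,"dy":0,"dz":0.14,"roll":0,"gripper":0},
  {"dx":-0.21,"dy":0,"dz":0.16,"roll":0,"gripper":0},
  {"dx":-0.2,"dy":0,"dz":0.17,"roll":0,"gripper":0},
  {"dx":-0.19,"dy":0,"dz":0.19,"roll":0,"gripper":0},
  {"dx":-0.17,"dy":0,"dz":0.2,"roll":0,"gripper":0},
  {"dx":-0.16,"dy":0,"dz":0.22,"roll":0,"gripper":0},
  {"dx":-0.14,"dy":0,"dz":0.23,"roll":0,"gripper":0},
  {"dx":-0.12,"dy":0,"dz":0.24,"roll":0,"gripper":0},
  {"dx":-0.1,"dy":0,"dz":0.25,"roll":0,"gripper":0},
  {"dx":-0.08,"dy":0,"dz":0.25,"roll":0,"gripper":0},
  {"dx":-0.07,"dy":0,"dz":0.26,"roll":0,"gripper":0},
  {"dx":-0.05,"dy":0,"dz":0.24,"roll":0,"gripper":0},
  {"dx":0,"dy":0,"dz":0,"roll":0,"gripper":0},
])

```text
clock: 70.92
tcp_pos: [0.5482, 0.1668, 0.0156]
eef_rot: [[1.0, 0.029, -0.002], [0.029, -1.0, -0.0], [-0.002, 0.0, -1.0]]
ft_force: [-0.2, 0.0, 1.1]
width: 0.0002
grasp_force: 0.0
```

```bash
python3 - <<'E'
from h import *
o=bot.get_obs(); print((rot(CY).T@(o["tcp_pos"][:2]-CASE)).round(4),o["tcp_pos"][2],o["ft_force"])
E
```

```text
[-0.0285 -0.0018] 0.015559735468574282 [-0.21689079  0.0329514   1.05700695]
```

servo_tool([
  {"dx":0,"dy":0,"dz":0.1,"roll":0,"gripper":0},
  {"dx":0,"dy":0,"dz":0.1,"roll":0,"gripper":0},
  {"dx":0,"dy":0,"dz":0.08,"roll":0,"gripper":0},
  {"dx":0,"dy":0,"dz":0.05,"roll":0,"gripper":0},
  {"dx":0,"dy":0,"dz":0.04,"roll":0,"gripper":0},
  {"dx":0,"dy":0,"dz":0,"roll":0,"gripper":0},
  {"dx":0,"dy":0,"dz":0,"roll":0,"gripper":0},
])

```text
clock: 71.5
tcp_pos: [0.5493, 0.167, 0.0061]
eef_rot: [[1.0, 0.029, 0.0], [0.029, -1.0, 0.0], [0.0, -0.0, -1.0]]
ft_force: [0.8, -0.0, 0.8]
width: 0.0001
grasp_force: 0.0
```

servo_tool([
  {"dx":0,"dy":0,"dz":0.04,"roll":0,"gripper":0},
  {"dx":0,"dy":0,"dz":0.03,"roll":0,"gripper":0},
  {"dx":0,"dy":0,"dz":0,"roll":0,"gripper":0},
  {"dx":0,"dy":0,"dz":0,"roll":0,"gripper":0},
])

```text
clock: 71.83
tcp_pos: [0.5494, 0.167, 0.0045]
eef_rot: [[1.0, 0.029, 0.001], [0.029, -1.0, 0.0], [0.001, -0.0, -1.0]]
ft_force: [-3.5, -0.0, 10.9]
width: -0.0001
grasp_force: 5.4
```

servo_tool([
  {"dx":0,"dy":0,"dz":-0.3,"roll":0,"gripper":0},
  {"dx":0,"dy":0,"dz":-0.8,"roll":0,"gripper":0},
  {"dx":0,"dy":0,"dz":-0.9,"roll":0,"gripper":0},
  {"dx":-0.3,"dy":0,"dz":-0.9,"roll":0,"gripper":0},
  {"dx":-0.6,"dy":0,"dz":-0.9,"roll":0,"gripper":0},
  {"dx":-0.8,"dy":0,"dz":-0.9,"roll":0,"gripper":0},
  {"dx":-0.8,"dy":0,"dz":-0.9,"roll":0,"gripper":0},
  {"dx":-0.8,"dy":0,"dz":-0.5,"roll":0,"gripper":0},
  {"dx":0,"dy":0,"dz":0,"roll":0,"gripper":0},
])

```text
clock: 72.58
tcp_pos: [0.4475, 0.1642, 0.1903]
eef_rot: [[1.0, 0.03, 0.003], [0.03, -1.0, 0.001], [0.003, -0.001, -1.0]]
ft_force: [2.5, 1.3, 0.5]
width: -0.0002
grasp_force: 0.0
```

```bash
python3 - <<'E'
from h import *
s=cam("side"); save(s,"s32"); t=cam("top"); save(t,"t32")
a=cv2.resize(t["p"][190:345,100:480],(740,302)); b=cv2.resize(s["p"][180:470,130:460],(330,290)); 
f=np.zeros((595,740,3),np.uint8); f[:302]=a; f[303:593,:330]=b
w=cam("wrist"); save(w,"w32"); f[303:593,345:732]=cv2.resize(w["p"],(387,290)); cv2.imwrite("pics/m32.png",f)
E
```

```text
(no output)
```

View pics/m32.png

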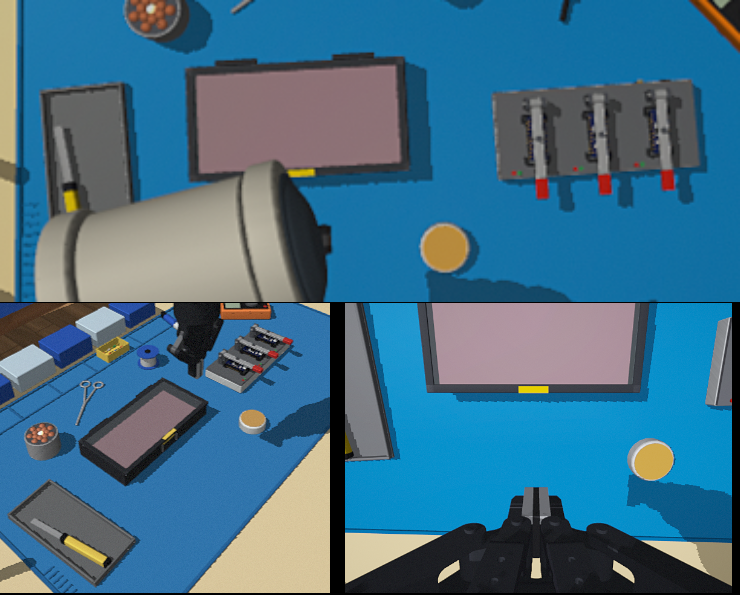

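The lid is shut and all levers are shut, but the spudger in the tray seems to have been shifted. I'll measure it from closer by.

servo_tool([
  {"dx":0.1,"dy":-0.5,"dz":0,"roll":0,"gripper":0},
  {"dx":0.1,"dy":-1.0,"dz":0,"roll":0,"gripper":0},
  {"dx":0.1,"dy":-1.0,"dz":0,"roll":0,"gripper":0},
  {"dx":0.1,"dy":-1.0,"dz":0,"roll":0,"gripper":0},
  {"dx":0,"dy":-1.0,"dz":0,"roll":0,"gripper":0},
  {"dx":0,"dy":-1.0,"dz":0,"roll":0,"gripper":0},
  {"dx":0,"dy":-1.0,"dz":0,"roll":0,"gripper":0},
  {"dx":0,"dy":-1.0,"dz":0,"roll":0,"gripper":0},
  {"dx":0,"dy":-0.8,"dz":0,"roll":0,"gripper":40},
  {"dx":0,"dy":-0.3,"dz":0,"roll":0,"gripper":40},
  {"dx":0,"dy":0,"dz":0,"roll":0,"gripper":40},
])

```text
clock: 73.65
tcp_pos: [0.4548, 0.4241, 0.1856]
eef_rot: [[1.0, 0.031, -0.001], [0.031, -1.0, -0.0], [-0.001, 0.0, -1.0]]
ft_force: [-0.4, 0.5, 0.5]
width: 0.036
grasp_force: 0.0
```

```bash
python3 - <<'E'
from fit import *
go((.45,.42,.2),.078)
w=cam("wrist"); save(w,"w33"); s=load("s32")
def yel(c,v=60):
    h=cv2.cvtColor(c["p"],cv2.COLOR_BGR2HSV); m=cv2.inRange(h,(20,110,v),(35,255,255)); n,l,st,ce=cv2.connectedComponentsWithStats(m)
    i=1+np.argmax(st[1:,4]); k=np.argwhere(l==i)[:,::-1]; (cx,cy),(a,b),t=cv2.minAreaRect(k.astype(np.float32)); return cv2.boxPoints(((cx,cy),(a,b),t)),st[i]
for n,c in(("w",w),("s",s)):
    m,st=yel(c); print(n,m.round(0).tolist(),st.tolist())
    for z in(.012,.02,.03): print(z,un(c,m,z)[:,:2].round(3).tolist())
# tray walls in wrist view
print("tray corners", pr(w,[[*(np.array([.513,.4252])+rot(.078)@[x,y]),.014] for x,y in((-.11,.05),(-.11,-.05),(.11,.05),(.11,-.05))]).round(0).tolist())
E
```

```text
clk 73.7 tcp [0.4548 0.4241 0.1856] yaw 0.031 w 36.0 F [-0.4  0.5  0.5]
units dx -0.16 dy 0.13 dz -0.48 roll -0.45
w [[277.0, 168.0], [295.0, 164.0], [313.0, 265.0], [295.0, 268.0]] [278, 166, 34, 101, 1779]
0.012 [[0.492, 0.455], [0.495, 0.441], [0.411, 0.423], [0.408, 0.439]]
0.02 [[0.493, 0.454], [0.496, 0.44], [0.414, 0.423], [0.411, 0.438]]
0.03 [[0.494, 0.453], [0.497, 0.44], [0.417, 0.424], [0.414, 0.438]]
s [[192.0, 420.0], [197.0, 410.0], [238.0, 434.0], [233.0, 444.0]] [194, 412, 44, 32, 500]
0.012 [[0.496, 0.459], [0.504, 0.441], [0.416, 0.425], [0.41, 0.442]]
0.02 [[0.491, 0.461], [0.499, 0.444], [0.412, 0.428], [0.406, 0.445]]
0.03 [[0.485, 0.464], [0.493, 0.447], [0.407, 0.431], [0.401, 0.448]]
tray corners [[262.0, 277.0], [379.0, 272.0], [238.0, -11.0], [377.0, -18.0]]
```

```bash
python3 - <<'E'
from h import *
w=load("w33"); s=load("s32")
def tri(a,b):
    A=[];B=[]
    for c,uv in((w,a),(s,b)):
        P=c["K"]@np.c_[c["R"],c["t"]]; 
        for i in(0,1): A.append(uv[i]*P[2,:3]-P[i,:3]); B.append(P[i,3]-uv[i]*P[2,3])
    X,r,_,_=np.linalg.lstsq(np.array(A),np.array(B),rcond=None); return X
W=np.array([[277,168],[295,164],[313,265],[295,268.]]); S=np.array([[192,420],[197,410],[238,434],[233,444.]])
for n,i,j in(("front",(0,1),(0,1)),("rear",(2,3),(2,3))): X=tri(W[list(i)].mean(0),S[list(j)].mean(0)); print(n,X.round(4),(rot(.078).T@(X[:2]-[.513,.4252])).round(4))
# profile along the handle axis past the rear end in the wrist image
d=(W[[2,3]].mean(0)-W[[0,1]].mean(0)); d/=np.linalg.norm(d); p=W[[2,3]].mean(0)
for k in range(-6,26,2):
    q=(p+k*d).round().astype(int); print(k,un(w,q,.014)[0,:2].round(3).tolist(),w["p"][q[1],q[0]].tolist(),end=" | ")
E
```

```text
front [0.4957 0.4498 0.0174] [-0.0153  0.0259]
rear [0.4111 0.4331 0.0144] [-0.101   0.0158]
-6 [0.415, 0.432] [0, 203, 225] | -4 [0.413, 0.432] [0, 205, 227] | -2 [0.411, 0.431] [0, 205, 228] | 0 [0.411, 0.431] [44, 93, 110] | 2 [0.409, 0.431] [37, 34, 30] | 4 [0.407, 0.43] [34, 27, 30] | 6 [0.405, 0.43] [24, 19, 18] | 8 [0.403, 0.43] [137, 132, 131] | 10 [0.402, 0.429] [125, 82, 44] | 12 [0.4, 0.429] [204, 145, 0] | 14 [0.398, 0.429] [201, 142, 0] | 16 [0.396, 0.428] [202, 142, 0] | 18 [0.394, 0.428] [202, 144, 7] | 20 [0.392, 0.427] [203, 143, 6] | 22 [0.391, 0.427] [202, 143, 3] | 24 [0.389, 0.427] [202, 145, 13] |
```

```bash
python3 -c "
from h import *
print(bot.job_done())"
```

```text
the job is handed in; nothing more can be done
None
```

The job is handed in; the judge gave no verdict. All three boards are in their nests under fully shut levers, the lid is closed, and the spudger is flat in the tray, though something shifted it there after I set it down and its handle end now rests against the front wall.

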